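Lay out the inspection kit on its outlined pads

TASK

Get the kit ready for inspection: stand each of the four loose parts (small bush, large bush, vee block and gauge block) upright in the middle of the pad whose yellow outline matches it in shape and size, the two blocks turned to line up with their rectangles. Let go of everything, and leave the ring gauge and the needle oiler where they are.

Things in the scene. Friction and masses are not known exactly. Their poses are not given: they have to be found in the camera images.
- small_bush: Loose turned aluminium bush, the taller, narrower of two, standing on its flange: flange 48 mm diameter x 6 mm high, above it a body 34 mm diameter up to 28 mm total height, bored through. About 50 g. Origin: centre of the underside; z up along the bore. Grasp across the 34 mm body.
- large_bush: Loose turned aluminium bush, the flatter, wider of two, standing on its flange: flange 58 mm diameter x 7 mm high, above it a short collar 45 mm diameter up to 16 mm total height, bored through. About 45 g. Origin: centre of the underside; z up along the bore. Grasp across the 45 mm collar (its upper 7 to 9 mm) or across the 58 mm flange.
- vee_block: Loose ground steel vee block with a V groove in its top, 34 mm along its x, 45 mm along its y, 36 mm high. About 0.4 kg. Origin: centre of the underside; z up. Grasp across the 34 mm (along its x).
- gauge_block: Loose plain rectangular steel gauge block standing upright, 30 mm along its x, 20 mm along its y, 35 mm high. About 165 g. Origin: centre of the underside; z up. Grasp across the 20 mm (along its y).
- small_bush_pad: Fixed charcoal tile 8 mm thick with rounded edges and a small steel screw in each corner, lying on the table; 80 x 80 mm, inlaid with a yellow disc 54 mm in diameter that has a dark ring line of 34 mm diameter and a dark middle of 20 mm: the outline of the small bush (the smaller of the two round outlines, on the smaller tile). Origin: centre of the tile, on its underside (table level); z up. 
- large_bush_pad: Fixed charcoal tile 8 mm thick with rounded edges and a small steel screw in each corner, lying on the table; 92 x 92 mm, inlaid with a yellow disc 64 mm in diameter that has a dark ring line of 45 mm diameter and a dark middle of 30 mm: the outline of the large bush (the larger of the two round outlines, on the larger tile). Origin: centre of the tile, on its underside (table level); z up. 
- vee_block_pad: Fixed charcoal tile 8 mm thick with rounded edges and a small steel screw in each corner, lying on the table; 78 mm along its x, 90 mm along its y, inlaid with a plain yellow rectangle 40 mm along x by 51 mm along y: the outline of the vee block (the larger rectangle). Origin: centre of the tile, on its underside (table level); z up. The vee block's x lies along this x, either way round.
- gauge_block_pad: Fixed charcoal tile 8 mm thick with rounded edges and a small steel screw in each corner, lying on the table; 70 mm along its x, 60 mm along its y, inlaid with a plain yellow rectangle 36 mm along x by 26 mm along y: the outline of the gauge block (the smaller rectangle). Origin: centre of the tile, on its underside (table level); z up. The gauge block's x lies along this x, either way round.
- ring_gauge_by: Bystander: loose steel ring gauge lying flat on the near part of the table, 64 mm outer diameter, 20 mm high, nothing inside it. Origin: centre of the underside. It is to stay where it is.
- oiler: Bystander: loose needle oiler, pale bottle with a red pointed cap, standing at the near right, 27 mm diameter, 102 mm high. Origin: centre of the underside. It is to stay standing where it is.

How it is judged:
By the outcome, as a careful person would: the job done as asked, in the order asked, and still so for the second after the job is handed in, with the robot touching nothing.
It also fails if it takes over 93 s, if anything falls off the work surface, if the arm or the gripper's body presses on something with over 40 N, if the wrist force passes 120 N, or if a joint passes its speed limit or range.

ROBOT

A 7-joint arm with a two-finger parallel gripper is mounted at the origin on a cart in front of the work surface, level with it; the furniture and walls round the work are solid. World frame = base frame: x ahead of the robot, y to its left, z up, the work surface at z = 0. Lengths are in m, angles in rad, forces in N, time in s.
With the tool pointing down it reaches from about 0.35 to 0.9 m from the base axis. Payload 8.1 kg.
Tool frame: the origin (TCP) lies at the very end of the fingers, on their centre line; the grasp point (between the pads) lies 19 mm behind it (arm.grip_depth is the distance from the TCP to the grasp point, in m); x points along the fingers, z is the direction in which the jaws open and shut, and the axes are right-handed (so a half turn about x gives the same grasp; the last joint's range is limited). The gripper opens to 92 mm and grips with 3 to 60 N. Pads are 19 mm wide; open, the fingers measure 130 mm over their backs; the gripper's body (75 mm by 190 mm) begins 47 mm behind the grasp point.
Start: joints at [-1.439, 0.434, 0.025, 1.573, -0.012, 1.134, -0.075], TCP at [0.145, 0.608, 0.227] pointing down, gripper open.
Joint ranges: [-2.62, 2.62], [-0.44, 2.09], [-1.27, 1.32], [0.08, 2.57], [-1.32, 4.46], [0.12, 2], [-2.74, 2.74]. Speed limits (rad/s): [2.22, 2.22, 3.01, 3.01, 3.14, 3.14, 3.14].

INTERFACE

Orientations are given as a rotation vector (axis times angle).
In Python, from cell import status, cams, arm gives the robot as it stands. The module is installed in compiled form; this text tells all that it offers.
- The arm moves only by the tool step_arm, never from a script. Its argument "rows" is a list of rows, each a list of 7 numbers: the gripper command: -1 is fully open, 1 is shut, values between are in proportion, then the shift along the tool's x, y, z as a fraction of full scale, then the turn, a rotation vector about the tool's x, y, z as a fraction of full scale. In form: [[grip, x, y, z, rx, ry, rz], ...]. A call has 1 to 12 rows; each row is the pose to reach, as a shift and turn from the pose commanded when the call began, along the tool's axes at that moment; what a row does not reach only later rows make up. Full scale, the value 1, is 80 cm for a shift and 60 degrees for a turn. A row lasts 1/12 s, in which the tool goes at most 41.7 mm and 7.16 degrees, less where a joint would pass 70% of its speed; a pose out of reach is approached as far as the arm can. A call with a number of a shift or a turn outside -1 to 1 is refused whole. A call with a gripper value outside its range is refused whole. The fingers move at their own pace and stop on an object; "newtons" is the grip in N (left out, the last holds). Time passes only in rows, so rows that repeat a pose let the fingers close. It gives the time, the measured TCP pose, the force and the opening at its end, in the units of the state.
- status.observe(): the state, without advancing time (a new reading comes with each control period).
- cams.get_image(name): name is "scene" or "top"; returns a dict with "pixels" (480x640x3 uint8, red, green, blue), "range_z" (480x640 float32, m along the optical axis (not along the pixel's ray), 0 where there is no reading), "camera_matrix" (3x3 intrinsics, pixels), "distortion" ([k1, k2, p1, p2, k3] as OpenCV has them; the pictures are not rectified), "eye" and "attitude" of the camera in the world. Camera axes: x right, y down, z forward; pixel columns grow to the right and rows downward; lengths in m; the calibration is good to about 2 mm. A picture is of the moment at which its call begins.
- arm.sign_off(): hands the job in, once; it reports no verdict.
The state is a dict: "clock": time; "joints": joint angles; "dq": joint speeds; "joint_efforts": joint torques, N m; "position": TCP position; "ee_rot": TCP orientation; "force": force on the tool from outside, world axes, zero at the start; "ft_torque": the same for the moment, N m; "width": opening from 0.0 (shut) to 1.0 (fully open).
Only numpy, scipy, OpenCV 4.12 (cv2) and the standard library are available. Lean on these libraries where they do the work, as an engineer would, in place of code of your own. Each camera call takes 0.05 s, during which the arm holds its last target.

## Working session

There is one attempt and no reset: what is moved stays moved. The work goes in short steps, Python scripts to look and compute and a tool call to move; the robot and the scene stay as the last step left them, time stands still between calls to the robot, and variables do not carry over. Pictures are saved under pics/ and viewed, and the job is handed in when it is done.

Besides the shell and the picture viewer there is one more tool, called as name(argument=value, ...) on one line, values as JSON. step_arm: Moves the arm, as the interface text tells. Its arguments: {"type":"object","properties":{"rows":{"type":"array","items":{"type":"array","items":{"type":"number"}}},"newtons":{"type":"number"}},"required":["rows"]}

```bash
mkdir -p pics; python3 - <<'E'
from cell import status,cams,arm
import cv2,numpy as np
s=status.observe()
for k,v in s.items(): print(k,np.round(v,4))
print(arm.grip_depth)
for n in("scene","top"):
    d=cams.get_image(n)
    cv2.imwrite(f"pics/{n}0.png",d["pixels"][:,:,::-1])
    np.savez(f"{n}0.npz",**{k:np.array(v) for k,v in d.items()})
    for k in("camera_matrix","distortion","eye","attitude"):print(k,np.round(d[k],4).tolist())
E
```

```text
clock 0.0
joints [-1.4386  0.4352  0.025   1.5741 -0.0116  1.134  -0.0751]
dq [ 0.0015 -0.0009  0.0009 -0.0008 -0.0008  0.0001 -0.0004]
joint_efforts [ 1.20000e-03 -6.67853e+01  9.85300e-01 -3.14452e+01 -6.05000e-02
  4.27000e-02  1.00000e-04]
position [0.1454 0.6073 0.2259]
ee_rot [-1.0355  1.3124  1.0337]
force [ 0.6232 -0.1632  0.0128]
ft_torque [-0.0004  0.0104  0.001 ]
width 0.9988
0.0188
camera_matrix [[608.1678, 0.0, 317.6782], [0.0, 608.1678, 243.4817], [0.0, 0.0, 1.0]]
distortion [-0.0346, 0.0, 0.0, 0.0, 0.0]
eye [-0.2198, -0.5217, 1.0864]
attitude [-2.2147, 1.1955, -0.411]
camera_matrix [[527.8197, 0.0, 319.9157], [0.0, 527.8197, 234.8653], [0.0, 0.0, 1.0]]
distortion [-0.1038, 0.0, 0.0, 0.0, 0.0]
eye [0.2986, -0.0177, 1.1728]
attitude [-2.1106, 2.147, -0.2095]
```

View pics/scene0.png

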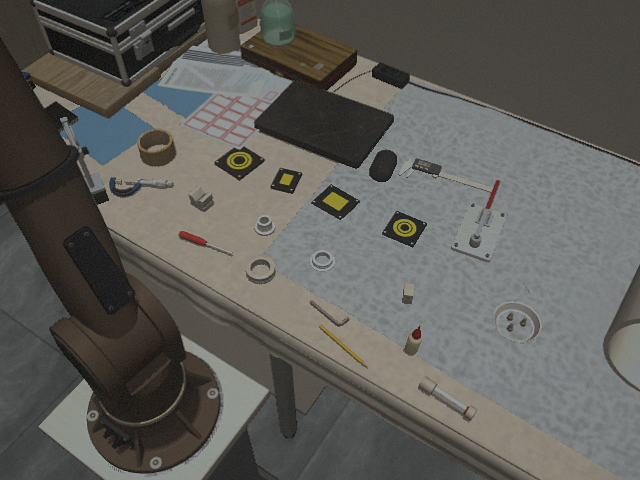

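View pics/top0.png

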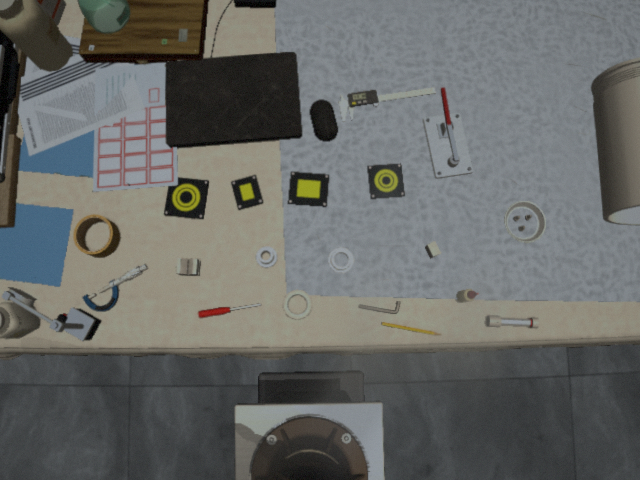

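```bash
cat > h.py <<'E'
import numpy as np,cv2
from scipy.spatial.transform import Rotation as R
def load(f): return dict(np.load(f))
def rays(d,uv):
    uv=np.asarray(uv,float).reshape(-1,1,2)
    n=cv2.undistortPoints(uv,d["camera_matrix"],d["distortion"])[:,0]
    return np.c_[n,np.ones(len(n))]
def plane(d,uv,z):
    r=rays(d,uv)@R.from_rotvec(d["attitude"]).as_matrix().T
    return d["eye"]+r*((z-d["eye"][2])/r[:,2])[:,None]
def cloud(d):
    v,u=np.mgrid[0:480,0:640]
    uv=np.c_[u.ravel(),v.ravel()]
    z=d["range_z"].ravel()
    p=d["eye"]+(rays(d,uv)*z[:,None])@R.from_rotvec(d["attitude"]).as_matrix().T
    p[z==0]=np.nan
    return p.reshape(480,640,3)
def proj(d,p):
    Rm=R.from_rotvec(d["attitude"]).as_matrix()
    p=(np.asarray(p,float).reshape(-1,3)-d["eye"])@Rm
    return cv2.projectPoints(p,np.zeros(3),np.zeros(3),d["camera_matrix"],d["distortion"])[0][:,0]
E
python3 - <<'E'
from h import *
for n in("top","scene"):
    d=load(n+"0.npz");c=cloud(d);img=d["pixels"]
    hsv=cv2.cvtColor(img,cv2.COLOR_RGB2HSV)
    m=cv2.inRange(hsv,(22,120,90),(38,255,255))
    cs,_=cv2.findContours(m,cv2.RETR_EXTERNAL,cv2.CHAIN_APPROX_NONE)
    for k in cs:
        if cv2.contourArea(k)<60: continue
        pp=plane(d,k[:,0],0.008)[:,:2]
        mm=np.float32(pp*1000)
        r=cv2.minAreaRect(mm);M=cv2.moments(mm.reshape(-1,1,2))
        print(n,"pix",k[:,0].mean(0).round(),"rect",np.round(r[0],1),np.round(r[1],1),round(r[2],1),"cen",round(M["m10"]/M["m00"],1),round(M["m01"]/M["m00"],1), "h",np.nanmedian(c[m>0][:,2]).round(4))
    for nm,p in dict(vee=(189,266),sb=(266,257),lb=(341,259),gb=(432,249),ring=(297,305),oil=(467,296),empty=(240,280)).items():
        if n=="scene": 
            pp=plane(load("top0.npz"),[p],0.02)[0]; p=proj(d,[pp])[0].astype(int)
        u,v=p
        w=c[v-16:v+17,u-16:u+17].reshape(-1,3);z=w[:,2]
        print(n,nm,p,w[z>0.005][:,:2].mean(0).round(4), np.percentile(z[~np.isnan(z)],[5,50,80,90,95,99]).round(4))
t=load("top0.npz")["pixels"][:,:,::-1]
A=[cv2.resize(t[v-25:v+25,u-33:u+34],(400,300),interpolation=cv2.INTER_CUBIC) for u,v in((189,266),(266,257),(341,259),(432,249))]
cv2.imwrite("pics/z1.png",np.vstack([np.hstack(A[:2]),np.hstack(A[2:])]))
E
```

```text
top pix [407. 328.] rect [ 306.8 -220.3] [114.2   6. ] 77.5 cen 306.4 -220.9 h 0.0085
top pix [186. 197.] rect [610.5 273.8] [63.1 61.4] 88.9 cen 610.5 273.6 h 0.0085
top pix [247. 191.] rect [621.  133.8] [37.  27.1] 14.2 cen 620.9 133.9 h 0.0085
top pix [308. 188.] rect [626.   -7.2] [52.6 41.5] 84.1 cen 626.0 -7.2 h 0.0085
top pix [386. 180.] rect [ 642.7 -185.7] [52.7 52.3] 42.5 cen 643.0 -185.5 h 0.0085
top vee (189, 266) [0.4474 0.2584] [-0.0035  0.0009  0.0303  0.035   0.0371  0.0391]
top sb (266, 257) [0.47   0.0879] [-0.0039  0.0005  0.0054  0.0251  0.0282  0.0313]
top lb (341, 259) [ 0.4601 -0.0795] [0.0002 0.0048 0.0084 0.0157 0.0177 0.0199]
top gb (432, 249) [ 0.4762 -0.2805] [-0.0003  0.004   0.0072  0.0327  0.0355  0.0382]
top ring (297, 305) [0.3658 0.0191] [-0.0034  0.0019  0.0198  0.0214  0.0226  0.0248]
top oil (467, 296) [ 0.3785 -0.3488] [-0.0029  0.0028  0.009   0.0549  0.0704  0.0848]
top empty (240, 280) [0.4181 0.169 ] [-0.0044 -0.0007  0.0009  0.002   0.0029  0.0049]
scene pix [340. 343.] rect [ 305.5 -221.8] [113.5   6.7] 78.1 cen 304.9 -222.1 h 0.0083
scene
[... 236 characters left out ...]
 h 0.0083
scene pix [239. 160.] rect [611.  273.1] [58.6 62.4] 33.0 cen 610.9 272.9 h 0.0083
scene vee [201 198] [0.444  0.2568] [-0.0042  0.0011  0.0269  0.0336  0.0361  0.039 ]
scene sb [263 223] [0.4668 0.0852] [-0.0041  0.0007  0.0071  0.0228  0.0281  0.0301]
scene lb [321 256] [ 0.4616 -0.0743] [-0.0001  0.0043  0.0083  0.0146  0.0169  0.0196]
scene gb [407 292] [ 0.4758 -0.2804] [-0.0008  0.0033  0.007   0.0323  0.0355  0.0382]
scene ring [258 267] [0.361  0.0175] [-0.0035  0.0037  0.0194  0.0211  0.022   0.0236]
scene oil [414 346] [ 0.3709 -0.3516] [-0.0027  0.0035  0.0327  0.0559  0.0686  0.0816]
scene empty [230 226] [0.4333 0.1676] [-0.0046 -0.0008  0.0012  0.0021  0.003   0.0041]
```

View pics/z1.png

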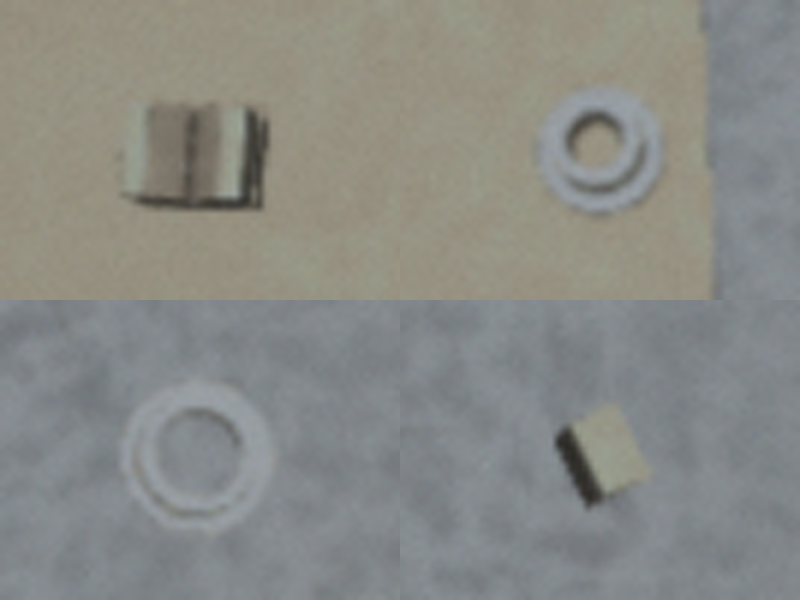

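```bash
cat > m1.py <<'E'
from h import *
import sys
suf=sys.argv[1] if len(sys.argv)>1 else "0"
T=dict(vee=(.447,.258,.036),sb=(.469,.087,.028),lb=(.4605,-.077,.016),gb=(.476,-.2805,.035))
for n in("top","scene"):
    d=load(n+suf+".npz");c=cloud(d)
    for nm,(x,y,h) in T.items():
        near=np.hypot(c[...,0]-x,c[...,1]-y)
        loc=(near>.045)&(near<.06); print(n,nm,"table z",np.nanmedian(c[loc][:,2]).round(4),end=" ")
        hm=.6*h if nm!="sb" else .017
        m=((near<.04)&(c[...,2]>hm)).astype(np.uint8)
        p=c[m>0]; top=p[p[:,2]>h-.004] 
        q=np.float32(top[:,:2]*1000)
        (cx,cy),r=cv2.minEnclosingCircle(q)
        print("n",len(q),"topz",np.median(top[:,2]).round(4),"mean",q.mean(0).round(1),"circ",round(cx,1),round(cy,1),round(2*r,1),"rect",[np.round(k,1) for k in cv2.minAreaRect(q)])
        # fit sides of whole raised mask from images
E
python3 m1.py
python3 - <<'E'
from h import *
for n in ("top","scene"):
    d=load(n+"0.npz"); c=cloud(d)
    out=[]
    for p in ((.447,.258,.02),(.469,.087,.02),(.4605,-.077,.01),(.476,-.2805,.02)):
        u,v=proj(d,[p])[0].astype(int)
        g=cv2.cvtColor(d["pixels"],cv2.COLOR_RGB2HSV)
        A=cv2.resize(d["pixels"][v-20:v+20,u-20:u+20,::-1],(400,400),interpolation=0)
        A=cv2.normalize(A,None,0,255,cv2.NORM_MINMAX)
        out.append(A)
    cv2.imwrite(f"pics/zz_{n}.png",cv2.resize(np.vstack([np.hstack(out[:2]),np.hstack(out[2:])]),(600,600)))
E
```

```text
top vee table z -0.0007 n 183 topz 0.0358 mean [448.6 260.4] circ 448.4 260.8 54.5 rect [array([448.6, 260.4]), array([44.9, 33.8]), np.float64(88.9)]
top sb table z 0.0001 n 110 topz 0.0282 mean [471.8  88.6] circ 471.6 89.8 34.1 rect [array([471.6,  89.1]), array([30.2, 31.9]), np.float64(61.7)]
top lb table z 0.0034 n 166 topz 0.0167 mean [461.3 -76.4] circ 461.5 -76.0 46.0 rect [array([461.9, -76.7]), array([42.5, 43.3]), np.float64(88.9)]
top gb table z 0.0033 n 123 topz 0.0353 mean [ 478.3 -281.1] circ 477.5 -281.3 35.3 rect [array([ 478.2, -281.2]), array([29.6, 21.5]), np.float64(24.7)]
scene vee table z -0.0019 n 135 topz 0.0354 mean [446.6 260.5] circ 446.0 259.0 54.2 rect [array([446.8, 260.3]), array([49.1, 38.3]), np.float64(88.3)]
scene sb table z -0.0004 n 100 topz 0.0285 mean [468.6  87.2] circ 468.7 86.4 38.0 rect [array([469.4,  86.6]), array([35.1, 32.4]), np.float64(35.6)]
scene lb table z 0.0015 n 149 topz 0.0159 mean [458.8 -78.2] circ 460.0 -78.4 48.6 rect [array([458.8, -78.7]), array([44.8, 43.3]), np.float64(8.7)]
scene gb table z 0.0016 n 125 topz 0.0352 mean [ 475.9 -282.8] circ 476.9 -281.8 36.7 rect [array([ 476.5, -282.5]), array([34.9, 19.7]), np.float64(24.1)]
```

View pics/zz_scene.png

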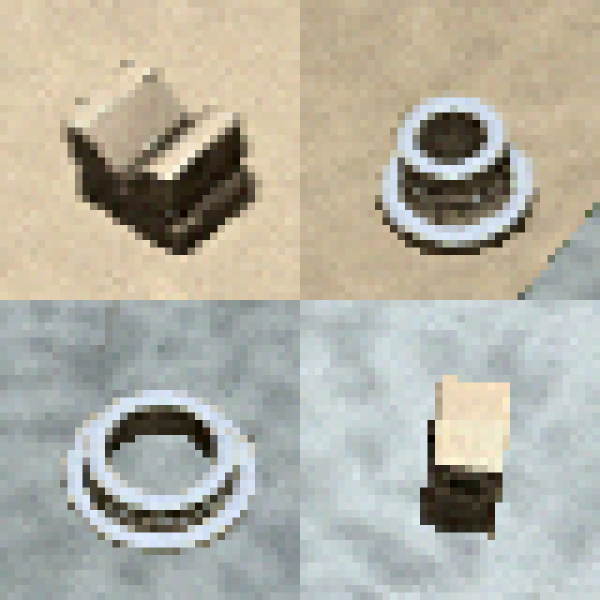

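View pics/zz_top.png

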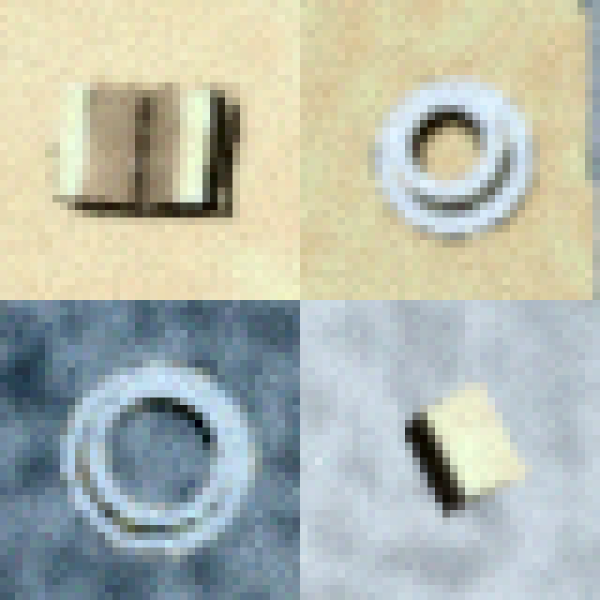

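```bash
cat > m2.py <<'E'
from h import *
import sys
suf=sys.argv[1] if len(sys.argv)>1 else "0"
T=dict(vee=(.4475,.2604,.036),sb=(.470,.088,.028),lb=(.460,-.077,.016),gb=(.477,-.282,.035))
V=[]
for n in("top","scene"):
    d=load(n+suf+".npz"); lab=cv2.cvtColor(d["pixels"],cv2.COLOR_RGB2LAB).astype(int);c=cloud(d)
    v,u=np.mgrid[0:480,0:640]; uv=np.c_[u.ravel(),v.ravel()]
    for nm,(x,y,h) in T.items():
        for hh in ((h,) if nm in("vee","gb") else (h,.006 if nm=="sb" else .007)):
            P=plane(d,uv,hh).reshape(480,640,3)[...,:2]
            near=np.hypot(P[...,0]-x,P[...,1]-y)
            bg=lab[(near>.045)&(near<.06)]; med=np.median(bg,0); sd=bg.std(0)
            roi=near<.042
            L=lab[...,0]
            if nm=="gb": m=roi&(lab[...,2]-med[2]>8)&(L>med[0]-25)
            elif nm=="vee": m=roi&((np.abs(lab-med)*[1,2,2]).sum(-1)>22)&(c[...,2]>.014)
            else: m=roi&((lab[...,2]<med[2]-5 if nm=="sb" else (lab[...,2]<med[2]-2))&(L>med[0]+(0 if nm=="sb" else 8)))
            m=m.astype(np.uint8)
            if nm=="lb":m=cv2.morphologyEx(m,cv2.MORPH_CLOSE,np.ones((3,3)))
            cs,_=cv2.findContours(m,cv2.RETR_EXTERNAL,cv2.CHAIN_APPROX_NONE)
            k=max(cs,key=cv2.contourArea)
            q=np.float32(plane(d,cv2.convexHull(k)[:,0],hh)[:,:2]*1000)
            (cx,cy),r=cv2.minEnclosingCircle(q)
            print(n,nm,hh,"n",m.sum(),"circ",round(cx,1),round(cy,1),round(2*r,1),"rect",[np.round(a,1) for a in cv2.minAreaRect(q)])
            uu,vv=proj(d,[(x,y,hh)])[0].astype(int)
            A=np.hstack([d["pixels"][vv-20:vv+20,uu-20:uu+20,::-1],cv2.cvtColor(m*255,cv2.COLOR_GRAY2BGR)[vv-20:vv+20,uu-20:uu+20]])
        V.append(cv2.resize(A,(380,190),interpolation=0))
cv2.imwrite(f"pics/m2_{suf}.png",np.hstack([np.vstack(V[:4])[:600],np.vstack(V[4:])[:600]]) if 0 else cv2.resize(np.hstack([np.vstack(V[:4]),np.vstack(V[4:])]),(600,600)))
E
python3 m2.py
```

```text
top vee 0.036 n 235 circ 446.6 257.8 57.1 rect [array([446.8, 257.7]), array([47.8, 35.2]), np.float64(85.6)]
top sb 0.028 n 183 circ 467.8 87.3 46.3 rect [array([468.4,  87.1]), array([44. , 43.3]), np.float64(44.4)]
top sb 0.006 n 183 circ 471.1 89.3 47.2 rect [array([471.6,  89.1]), array([44.9, 44.2]), np.float64(44.4)]Traceback (most recent call last):
  File "m2.py", line 22, in <module>
    k=max(cs,key=cv2.contourArea)
ValueError: max() iterable argument is empty
```

```bash
python3 - <<'E'
from h import *
for n in("top","scene"):
    d=load(n+"0.npz"); lab=cv2.cvtColor(d["pixels"],cv2.COLOR_RGB2LAB).astype(int)
    for nm,p in dict(lb=(.460,-.077,.016),gb=(.477,-.282,.035)).items():
        u,v=proj(d,[p])[0].round().astype(int)
        print(n,nm,u,v)
        for k in range(3): print("Lab"[k],lab[v,u-18:u+19,k])
        print(lab[v-18:v+19,u,0])
E
```

```text
top lb 341 259
L [140 139 138 136 140 154 163 150 154 163 161 150 141 142 144 148 144 147
 147 147 147 145 145 146 142 147 156 164 163 164 159 152 144 142 139 135
 137]
a [127 126 126 126 127 127 126 126 126 127 127 126 127 127 127 127 127 127
 126 126 127 126 127 126 126 127 127 126 127 125 127 126 127 126 128 127
 126]
b [124 125 125 126 125 124 125 129 128 123 126 127 125 125 125 125 124 125
 125 126 124 125 125 125 126 126 125 126 125 125 127 127 125 125 125 126
 126]
[144 140 142 145 149 152 158 164 168 165 161 125 124 139 140 141 145 147
 147 146 148 146 148 147 149 155 161 160 134 150 161 149 143 142 145 143
 147]
top gb 434 249
L [145 145 140 144 143 144 147 150 145 120  66  49  57 102 152 161 162 165
 162 161 157 161 160 149 144 143 140 140 134 134 133 135 139 144 144 143
 142]
a [127 126 126 126 127 127 126 126 127 125 129 127 126 128 124 124 123 123
 123 124 125 125 124 126 127 127 126 127 128 127 127 127 128 127 127 127
 128]
b [125 125 126 125 125 125 126 125 124 127 127 132 132 131 134 135 136 136
 135 135 135 136 134 130 125 125 125 125 124 126 126 125 125 125 125 125

[... 719 characters left out ...]
145 146 144 141 144 164 167  96 109  91 166 164 122 136 137 141
 139]
scene gb 408 289
L [146 146 144 143 143 143 143 142 141 140 143 147 152  71 149 154 151 152
 152 151 151 151 154 152 134 134 141 143 144 140 138 140 140 139 141 139
 138]
a [127 126 126 127 127 126 125 126 126 127 126 126 126 129 127 128 128 128
 128 127 128 128 128 127 127 127 127 127 127 127 126 126 125 127 126 126
 126]
b [128 127 127 127 127 127 128 127 128 127 127 127 127 130 134 136 135 134
 134 134 135 134 134 135 128 126 126 126 127 128 127 127 127 127 127 127
 128]
[145 145 147 143 141 141 142 143 142 142 139 136 139 150 149 148 148 149
 152 153 153 152 151 152 119  79  66  65  80  74  75  70  71 137 128 126
 134]
```

```bash
python3 - <<'E'
s=open('m2.py').read()
i=s.index('            if nm=="gb"');j=s.index('            m=m.astype')
s=s[:i]+'''            if nm=="gb": m=roi&(lab[...,2]-med[2]>5)&(L>med[0]-8)
            elif nm=="vee": m=roi&((L>med[0]+9)|(L<med[0]-12)|(lab[...,2]<med[2]-5))&(c[...,2]>.026)
            elif nm=="sb": m=roi&(lab[...,2]<med[2]-5)
            else: m=roi&((L>med[0]+8))
'''+s[j:]
s=s.replace('if nm=="lb":','if nm in("lb","sb"):')
open('m2.py','w').write(s)
E
python3 m2.py
```

```text
top vee 0.036 n 176 circ 447.9 272.1 37.1 rect [array([447.3, 269.2]), array([18. , 35.5]), np.float64(74.3)]
top sb 0.028 n 313 circ 467.1 86.8 47.3 rect [array([467.2,  87.1]), array([43.9, 46.5]), np.float64(89.8)]
top sb 0.006 n 319 circ 470.4 88.8 48.2 rect [array([470.5,  89.2]), array([44.8, 47.4]), np.float64(89.8)]
top lb 0.016 n 355 circ 459.6 -77.6 60.9 rect [array([459.7, -76.6]), array([56.4, 53.7]), np.float64(43.7)]
top lb 0.007 n 355 circ 460.9 -78.1 61.3 rect [array([460.9, -77. ]), array([56.9, 54.1]), np.float64(43.7)]
top gb 0.035 n 114 circ 478.1 -282.3 32.8 rect [array([ 478.4, -281.9]), array([30.6, 18.8]), np.float64(21.1)]
scene vee 0.036 n 132 circ 441.9 238.5 40.0 rect [array([442.6, 240.2]), array([23.1, 38.8]), np.float64(86.3)]
scene sb 0.028 n 188 circ 460.2 79.8 58.2 rect [array([460.5,  78.7]), array([57.3, 43.4]), np.float64(36.0)]
scene sb 0.006 n 190 circ 475.9 90.7 60.2 rect [array([474.6,  91.1]), array([58.6, 44.3]), np.float64(36.0)]
scene lb 0.016 n 247 circ 454.4 -81.7 57.4 rect [array([454.2, -80.9]), array([55.1, 55.2]), np.float64(33.2)]
scene lb 0.007 n 258 circ 465.0 -81.6 69.2 rect [array([459.5, -81.4]), array([62.5, 55.6]), np.float64(72.4)]
scene gb 0.035 n 109 circ 477.9 -282.2 32.8 rect [array([ 477.8, -282.2]), array([29.7, 18.7]), np.float64(27.8)]
```

View pics/m2_0.png

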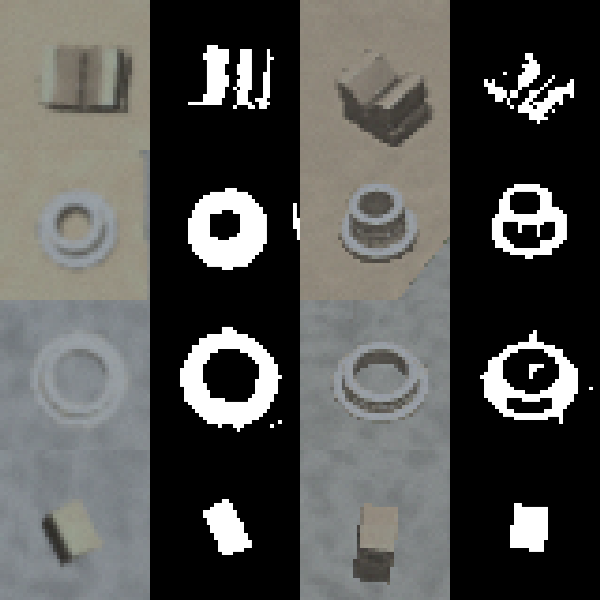

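```bash
cat > go.py <<'E'
import sys
from h import *
from cell import status
# go.py x y z(mm) yaw_deg(jaw axis heading in world, mod 180)
s=status.observe(); p=np.array(s["position"]);Rc=R.from_rotvec(s["ee_rot"])
print("t",round(s["clock"],2),"pos",(p*1000).round(1),"w",round(s["width"],3),"F",np.round(s["force"],1),"j",np.round(s["joints"],2))
Z=Rc.as_matrix()[:,2];print("jaw yaw",np.degrees(np.arctan2(Z[1],Z[0])).round(2),"xdown",Rc.as_matrix()[:,0].round(4))
if len(sys.argv)>4:
    t=np.array(list(map(float,sys.argv[1:4])))/1000;best=None
    for o in(0,180):
        a=np.radians(float(sys.argv[4])+o);z=np.array([np.cos(a),np.sin(a),0]);x=np.array([0,0,-1.]);y=np.cross(z,x)
        rv=(Rc.inv()*R.from_matrix(np.c_[x,y,z])).as_rotvec()
        if best is None or np.linalg.norm(rv)<np.linalg.norm(best):best=rv
    if len(sys.argv)>5:
        pass
    dt=Rc.inv().apply(t-p)
    print("row",np.round(np.r_[dt/.8,np.degrees(best)/60],4).tolist(),"dist mm",round(1000*np.linalg.norm(t-p)),"deg",np.degrees(best).round(1))
E
python3 go.py 470.5 89 100 90;python3 go.py 470.5 89 100 0;
```

```text
t 0.1 pos [145.4 607.4 226. ] w 1.0 F [ 1.  -0.9 -0.2] j [-1.44  0.44  0.03  1.57 -0.01  1.13 -0.08]
jaw yaw 76.54 xdown [-2.0e-04 -1.4e-03 -1.0e+00]
row [0.1584, -0.5461, -0.5354, -0.2244, -0.0013, -0.0] dist mm 625 deg [-13.5  -0.1  -0. ]
t 0.1 pos [145.4 607.4 226. ] w 1.0 F [ 1.  -0.9 -0.2] j [-1.44  0.44  0.03  1.57 -0.01  1.13 -0.08]
jaw yaw 76.54 xdown [-2.0e-04 -1.4e-03 -1.0e+00]
row [0.1584, -0.5461, -0.5354, 1.2756, -0.0011, 0.001] dist mm 625 deg [76.5 -0.1  0.1]
```

```bash
python3 go.py 330 380 200 35
```

```text
t 0.1 pos [145.4 607.4 226. ] w 1.0 F [ 1.  -0.9 -0.2] j [-1.44  0.44  0.03  1.57 -0.01  1.13 -0.08]
jaw yaw 76.54 xdown [-2.0e-04 -1.4e-03 -1.0e+00]
row [0.0329, -0.2906, -0.2227, 0.6923, -0.0012, 0.0006] dist mm 294 deg [41.5 -0.1  0. ]
```

step_arm(rows=[[-1, 0.0329, -0.2906, -0.2227, 0.6923, 0, 0], [-1, 0.0329, -0.2906, -0.2227, 0.6923, 0, 0], [-1, 0.0329, -0.2906, -0.2227, 0.6923, 0, 0], [-1, 0.0329, -0.2906, -0.2227, 0.6923, 0, 0], [-1, 0.0329, -0.2906, -0.2227, 0.6923, 0, 0], [-1, 0.0329, -0.2906, -0.2227, 0.6923, 0, 0], [-1, 0.0329, -0.2906, -0.2227, 0.6923, 0, 0], [-1, 0.0329, -0.2906, -0.2227, 0.6923, 0, 0], [-1, 0.0329, -0.2906, -0.2227, 0.6923, 0, 0]], newtons=20)

```text
clock: 0.85
position: [0.3318, 0.3779, 0.2002]
ee_rot: [-0.475, 1.519, 0.474]
force: [0.2, 0.8, 0.5]
width: 0.998
```

```bash
python3 go.py 470.5 89 80 0
```

```text
t 0.85 pos [331.8 377.9 200.2] w 0.998 F [0.2 0.8 0.5] j [-1.16  0.26  0.26  1.92 -0.08  0.97 -0.26]
jaw yaw 34.71 xdown [ 0.     -0.0011 -1.    ]
row [0.1507, -0.3954, -0.063, 0.5784, -0.0003, 0.001] dist mm 342 deg [34.7 -0.   0.1]
```

step_arm(rows=[[-1, 0.1507, -0.3954, -0.063, 0.5784, 0, 0.001], [-1, 0.1507, -0.3954, -0.063, 0.5784, 0, 0.001], [-1, 0.1507, -0.3954, -0.063, 0.5784, 0, 0.001], [-1, 0.1507, -0.3954, -0.063, 0.5784, 0, 0.001], [-1, 0.1507, -0.3954, -0.063, 0.5784, 0, 0.001], [-1, 0.1507, -0.3954, -0.063, 0.5784, 0, 0.001], [-1, 0.1507, -0.3954, -0.063, 0.5784, 0, 0.001], [-1, 0.1507, -0.3954, -0.063, 0.5784, 0, 0.001], [-1, 0.1507, -0.3954, -0.063, 0.5784, 0, 0.001], [-1, 0.1507, -0.3954, -0.063, 0.5784, 0, 0.001], [-1, 0.1507, -0.3954, -0.063, 0.5784, 0, 0.001], [-1, 0.1507, -0.3954, -0.063, 0.5784, 0, 0.001]])

```text
clock: 1.85
position: [0.4699, 0.0947, 0.0799]
ee_rot: [-0.005, 1.571, 0.008]
force: [0.2, 0.0, -0.6]
width: 1.003
```

```bash
python3 go.py 470.5 89 9 0
```

```text
t 1.85 pos [469.9  94.7  79.9] w 1.003 F [ 0.2  0.  -0.6] j [-0.63  0.41  0.42  2.11 -0.27  0.67 -0.02]
jaw yaw 0.46 xdown [-6.0e-04  1.9e-03 -1.0e+00]
row [0.0887, -0.0073, 0.0007, 0.0077, -0.0006, -0.0019] dist mm 71 deg [ 0.5 -0.  -0.1]
```

step_arm(rows=[[-1, 0, 0, 0, 0, 0, 0], [-1, 0, 0, 0, 0, 0, 0], [-1, 0, 0, 0, 0, 0, 0]])

```text
clock: 2.1
position: [0.4701, 0.0938, 0.0802]
ee_rot: [-0.005, 1.571, 0.007]
force: [0.4, 0.2, -0.0]
width: 0.999
```

```bash
python3 go.py 470.5 89 9 0; python3 - <<'E'
from cell import cams
import numpy as np
for n in("scene","top"):
    d=cams.get_image(n); np.savez(f"{n}1.npz",**{k:np.array(v) for k,v in d.items()})
    from h import *
    u,v=proj(d,[(.47,.089,.03)])[0].astype(int)
    cv2.imwrite(f"pics/{n}1.png",cv2.resize(d["pixels"][max(v-60,0):v+60,u-80:u+80,::-1],(800,600)))
E
```

```text
t 2.1 pos [470.1  93.8  80.2] w 0.999 F [ 0.4  0.2 -0. ] j [-0.63  0.41  0.42  2.11 -0.27  0.67 -0.02]
jaw yaw 0.43 xdown [ 1.0e-04  1.7e-03 -1.0e+00]
row [0.089, -0.0062, 0.0005, 0.0071, 0.0001, -0.0016] dist mm 71 deg [ 0.4  0.  -0.1]
```

View pics/scene1.png

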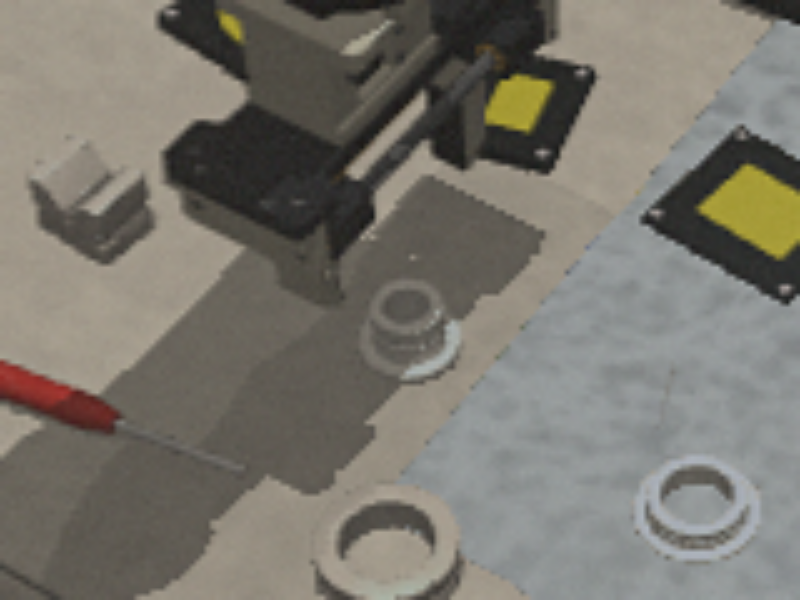

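```bash
python3 -c "
from h import *
d=load('top0.npz');print(plane(d,[(261,304),(231,309)],.003).round(3))"; python3 go.py 470.5 89 9 20
```

```text
[[0.365 0.101 0.003]
 [0.355 0.167 0.003]]
t 2.2 pos [470.2  93.3  80.1] w 0.998 F [ 0.1  0.4 -0.2] j [-0.63  0.41  0.42  2.11 -0.27  0.67 -0.02]
jaw yaw 0.37 xdown [ 0.      0.0014 -1.    ]
row [0.0888, -0.0054, 0.0004, -0.3271, 0.0003, -0.0013] dist mm 71 deg [-19.6   0.   -0.1]
```

step_arm(rows=[[-1, 0, 0, 0, 0, 0, 0], [-1, 0, 0, 0, 0, 0, 0], [-1, 0, 0, 0, 0, 0, 0], [-1, 0, 0, 0, 0, 0, 0], [-1, 0, 0, 0, 0, 0, 0], [-1, 0, 0, 0, 0, 0, 0]])

```text
clock: 2.7
position: [0.4702, 0.0924, 0.0798]
ee_rot: [-0.003, 1.571, 0.005]
force: [0.5, 0.1, 0.9]
width: 1.001
```

```bash
python3 go.py 470.5 89 40 0
```

```text
t 2.7 pos [470.2  92.4  79.8] w 1.001 F [0.5 0.1 0.9] j [-0.63  0.41  0.42  2.11 -0.27  0.67 -0.02]
jaw yaw 0.29 xdown [-3.e-04  1.e-03 -1.e+00]
row [0.0498, -0.0043, 0.0003, 0.0049, -0.0003, -0.001] dist mm 40 deg [ 0.3 -0.  -0.1]
```

step_arm(rows=[[-1, 0.05, 0, 0, 0, 0, 0], [-1, 0.05, 0, 0, 0, 0, 0], [-1, 0.05, 0, 0, 0, 0, 0], [-1, 0.05, 0, 0, 0, 0, 0], [-1, 0.05, 0, 0, 0, 0, 0], [-1, 0.05, 0, 0, 0, 0, 0], [-1, 0.05, 0, 0, 0, 0, 0], [-1, 0.05, 0, 0, 0, 0, 0], [-1, 0.05, 0, 0, 0, 0, 0], [-1, 0.05, 0, 0, 0, 0, 0], [-1, 0.05, 0, 0, 0, 0, 0], [-1, 0.05, 0, 0, 0, 0, 0]])

```text
clock: 3.7
position: [0.4702, 0.0925, 0.0399]
ee_rot: [-0.003, 1.571, 0.005]
force: [0.4, -0.2, -1.0]
width: 0.998
```

```bash
python3 go.py 470.5 89 9 0
```

```text
t 3.7 pos [470.2  92.5  39.9] w 0.998 F [ 0.4 -0.2 -1. ] j [-0.59  0.48  0.38  2.14 -0.32  0.57  0.02]
jaw yaw 0.3 xdown [-3.e-04  1.e-03 -1.e+00]
row [0.0386, -0.0045, 0.0003, 0.005, -0.0003, -0.001] dist mm 31 deg [ 0.3 -0.  -0.1]
```

step_arm(rows=[[-1, 0.0386, -0.0045, 0, 0.005, 0, -0.001], [-1, 0.0386, -0.0045, 0, 0.005, 0, -0.001], [-1, 0.0386, -0.0045, 0, 0.005, 0, -0.001], [-1, 0.0386, -0.0045, 0, 0.005, 0, -0.001], [-1, 0.0386, -0.0045, 0, 0.005, 0, -0.001], [-1, 0.0386, -0.0045, 0, 0.005, 0, -0.001]])

```text
clock: 4.2
position: [0.4708, 0.0892, 0.0099]
ee_rot: [0.0, 1.57, 0.0]
force: [0.0, 0.3, 0.2]
width: 0.998
```

```bash
python3 go.py 470.5 89 9 0
```

```text
t 4.2 pos [470.8  89.2   9.9] w 0.998 F [0.  0.3 0.2] j [-0.55  0.53  0.34  2.16 -0.36  0.5   0.06]
jaw yaw 0.01 xdown [ 1.e-03  5.e-04 -1.e+00]
row [0.0011, -0.0002, -0.0004, 0.0001, 0.0009, -0.0005] dist mm 1 deg [ 0.   0.1 -0. ]
```

step_arm(rows=[[1, 0, 0, 0, 0, 0, 0], [1, 0, 0, 0, 0, 0, 0], [1, 0, 0, 0, 0, 0, 0], [1, 0, 0, 0, 0, 0, 0], [1, 0, 0, 0, 0, 0, 0], [1, 0, 0, 0, 0, 0, 0], [1, 0, 0, 0, 0, 0, 0], [1, 0, 0, 0, 0, 0, 0], [1, 0, 0, 0, 0, 0, 0], [1, 0, 0, 0, 0, 0, 0]], newtons=20)

```text
clock: 5.03
position: [0.4702, 0.0889, 0.0089]
ee_rot: [-0.0, 1.571, -0.0]
force: [-0.4, -0.1, 0.2]
width: 0.359
```

```bash
python3 go.py 470.5 89 90 0;python3 go.py 643 -186 90 0
```

```text
t 5.03 pos [470.2  88.9   8.9] w 0.359 F [-0.4 -0.1  0.2] j [-0.55  0.54  0.34  2.16 -0.36  0.5   0.06]
jaw yaw -0.0 xdown [-3.e-04 -1.e-04 -1.e+00]
row [-0.1013, 0.0001, 0.0003, -0.0, -0.0003, 0.0001] dist mm 81 deg [-0. -0.  0.]
t 5.03 pos [470.2  88.9   8.9] w 0.359 F [-0.4 -0.1  0.2] j [-0.55  0.54  0.34  2.16 -0.36  0.5   0.06]
jaw yaw -0.0 xdown [-3.e-04 -1.e-04 -1.e+00]
row [-0.1014, -0.3437, 0.2159, -0.0, -0.0003, 0.0001] dist mm 335 deg [-0. -0.  0.]
```

step_arm(rows=[[1, -0.05, 0, 0, 0, 0, 0], [1, -0.1, 0, 0, 0, 0, 0], [1, -0.1, -0.045, 0.03, 0, 0, 0], [1, -0.1, -0.09, 0.056, 0, 0, 0], [1, -0.1, -0.13, 0.082, 0, 0, 0], [1, -0.1, -0.17, 0.107, 0, 0, 0], [1, -0.1, -0.21, 0.132, 0, 0, 0], [1, -0.1, -0.25, 0.157, 0, 0, 0], [1, -0.1, -0.285, 0.18, 0, 0, 0], [1, -0.1, -0.32, 0.2, 0, 0, 0], [1, -0.1, -0.3437, 0.2159, 0, 0, 0], [1, -0.1, -0.3437, 0.2159, 0, 0, 0]])

```text
clock: 6.03
position: [0.6441, -0.1923, 0.0889]
ee_rot: [0.001, 1.57, -0.007]
force: [-0.6, -0.5, -0.5]
width: 0.357
```

step_arm(rows=[[1, 0, 0, 0, 0, 0, 0], [1, 0, 0, 0, 0, 0, 0], [1, 0, 0, 0, 0, 0, 0], [1, 0, 0, 0, 0, 0, 0]])

```text
clock: 6.37
position: [0.6427, -0.1843, 0.0889]
ee_rot: [-0.001, 1.571, 0.002]
force: [-0.2, -0.3, -0.2]
width: 0.359
```

```bash
cat > snap.py <<'E'
import sys
from cell import cams
from h import *
suf,x,y,z=sys.argv[1],*map(float,sys.argv[2:5])
A=[]
for n in("scene","top"):
    d=cams.get_image(n); np.savez(f"{n}{suf}.npz",**{k:np.array(v) for k,v in d.items()})
    u,v=proj(d,[(x,y,z)])[0].astype(int)
    A.append(cv2.resize(d["pixels"][max(v-45,0):max(v-45,0)+90,max(u-30,0):max(u-30,0)+60,::-1],(400,600),interpolation=cv2.INTER_CUBIC))
cv2.imwrite(f"pics/s{suf}.png",np.hstack(A))
E
python3 snap.py 2 .643 -.186 .05
python3 go.py 643 -186 40 0
```

```text
t 6.47 pos [ 642.9 -184.8   89. ] w 0.36 F [ 0.3 -0.1 -0.5] j [-0.07  0.66  0.42  1.63 -0.32  0.93  0.48]
jaw yaw 0.08 xdown [-3.e-04  5.e-04 -1.e+00]
row [0.0613, -0.0015, 0.0002, 0.0013, -0.0003, -0.0005] dist mm 49 deg [ 0.1 -0.  -0. ]
```

View pics/s2.png

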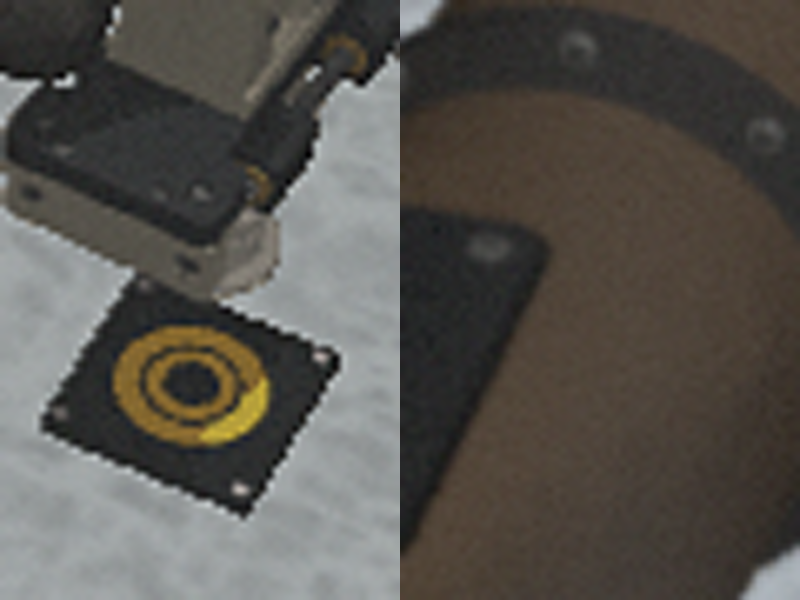

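step_arm(rows=[[1, 0.03, -0.0015, 0, 0.001, 0, 0], [1, 0.05, -0.0015, 0, 0.001, 0, 0], [1, 0.07, -0.0015, 0, 0.001, 0, 0], [1, 0.08, -0.0015, 0, 0.001, 0, 0], [1, 0.085, -0.0015, 0, 0.001, 0, 0], [1, 0.085, -0.0015, 0, 0.001, 0, 0], [1, 0.085, -0.0015, 0, 0.001, 0, 0], [1, 0.085, -0.0015, 0, 0.001, 0, 0]])

```text
clock: 7.13
position: [0.6436, -0.1874, 0.022]
ee_rot: [0.0, 1.57, -0.001]
force: [-0.0, -1.1, -0.1]
width: 0.362
```

```bash
python3 go.py 643 -186 16.8 0
```

```text
t 7.13 pos [ 643.6 -187.4   22. ] w 0.362 F [-0.  -1.1 -0.1] j [-0.04  0.74  0.39  1.67 -0.36  0.81  0.51]
jaw yaw -0.06 xdown [ 1.2e-03 -4.0e-04 -1.0e+00]
row [0.0065, 0.0018, -0.0008, -0.001, 0.0012, 0.0004] dist mm 5 deg [-0.1  0.1  0. ]
```

step_arm(rows=[[1, 0.003, 0.001, -0.0005, 0, 0, 0], [1, 0.0045, 0.001, -0.0005, 0, 0, 0], [1, 0.0055, 0.001, -0.0005, 0, 0, 0], [1, 0.0055, 0.001, -0.0005, 0, 0, 0], [1, 0.0055, 0.001, -0.0005, 0, 0, 0], [1, 0.0055, 0.001, -0.0005, 0, 0, 0]])

```text
clock: 7.63
position: [0.6427, -0.1863, 0.017]
ee_rot: [0.001, 1.571, -0.001]
force: [-2.3, 1.0, 5.5]
width: 0.356
```

```bash
python3 go.py 643 -186 16.8 0
```

```text
t 7.63 pos [ 642.7 -186.3   17. ] w 0.356 F [-2.3  1.   5.5] j [-0.04  0.75  0.38  1.67 -0.36  0.8   0.51]
jaw yaw -0.06 xdown [ 2.e-04  3.e-04 -1.e+00]
row [0.0003, 0.0003, 0.0003, -0.0009, 0.0002, -0.0002] dist mm 0 deg [-0.1  0.  -0. ]
```

Touchdown (5.5 N up). Release and lift.

step_arm(rows=[[0.1, 0, 0, 0, 0, 0, 0], [-0.2, 0, 0, 0, 0, 0, 0], [-0.5, 0, 0, 0, 0, 0, 0], [-0.5, 0, 0, 0, 0, 0, 0], [-0.5, 0, 0, 0, 0, 0, 0], [-0.5, -0.02, 0, 0, 0, 0, 0], [-0.7, -0.05, 0, 0, 0, 0, 0], [-1, -0.1, 0, 0, 0, 0, 0], [-1, -0.15, 0, 0, 0, 0, 0], [-1, -0.15, 0, 0, 0, 0, 0]])

```text
clock: 8.47
position: [0.6466, -0.1884, 0.1447]
ee_rot: [-0.001, 1.56, -0.004]
force: [1.9, -2.1, 1.0]
width: 0.979
```

```bash
python3 snap.py 3 .643 -.186 .02
python3 go.py 461 -77 80 0
```

```text
t 8.57 pos [ 643.9 -186.9  138.6] w 0.992 F [-0.4  0.4 -0.1] j [-0.08  0.61  0.45  1.58 -0.3   1.01  0.46]
jaw yaw -0.06 xdown [ 3.8e-03 -8.0e-04 -1.0e+00]
row [0.0723, 0.1372, -0.229, -0.001, 0.0036, 0.0008] dist mm 221 deg [-0.1  0.2  0. ]
```

View pics/s3.png

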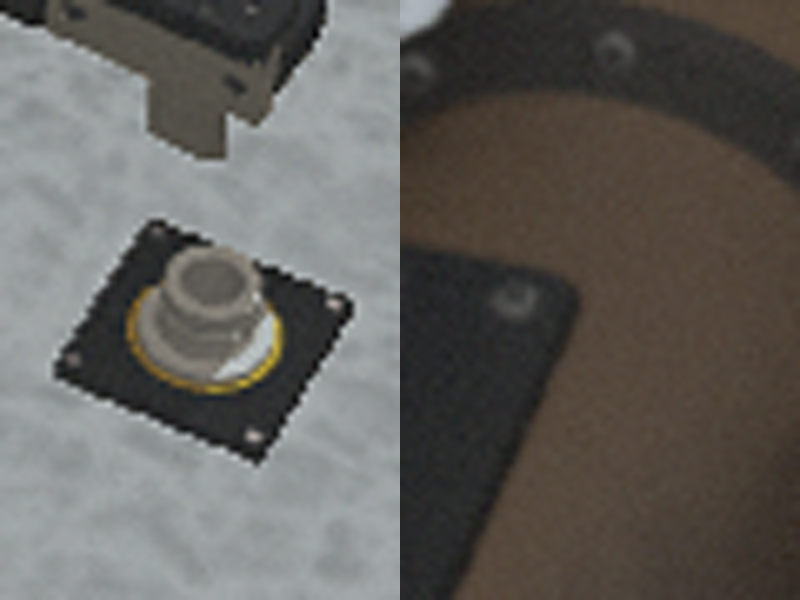

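step_arm(rows=[[-1, 0, 0.025, -0.042, 0, 0.003, 0], [-1, 0.005, 0.05, -0.084, 0, 0.003, 0], [-1, 0.02, 0.075, -0.125, 0, 0.003, 0], [-1, 0.04, 0.1, -0.166, 0, 0.003, 0], [-1, 0.06, 0.12, -0.2, 0, 0.003, 0], [-1, 0.0723, 0.1372, -0.229, 0, 0.003, 0], [-1, 0.0723, 0.1372, -0.229, 0, 0.003, 0], [-1, 0.0723, 0.1372, -0.229, 0, 0.003, 0], [-1, 0.0723, 0.1372, -0.229, 0, 0.003, 0], [-1, 0.0723, 0.1372, -0.229, 0, 0.003, 0], [-1, 0.0723, 0.1372, -0.229, 0, 0.003, 0], [-1, 0.0723, 0.1372, -0.229, 0, 0.003, 0]])

```text
clock: 9.57
position: [0.4604, -0.077, 0.0789]
ee_rot: [0.001, 1.573, -0.002]
force: [0.2, 0.3, -0.4]
width: 1.001
```

```bash
python3 go.py 461 -77 12 0
```

```text
t 9.57 pos [460.4 -77.   78.9] w 1.001 F [ 0.2  0.3 -0.4] j [-0.28  0.4   0.43  2.14 -0.27  0.66  0.33]
jaw yaw -0.1 xdown [-2.6e-03 -4.0e-04 -1.0e+00]
row [0.0836, 0.0001, 0.001, -0.0017, -0.0025, 0.0004] dist mm 67 deg [-0.1 -0.1  0. ]
```

step_arm(rows=[[-1, 0.03, 0, 0.0007, 0, -0.002, 0], [-1, 0.05, 0, 0.0007, 0, -0.002, 0], [-1, 0.07, 0, 0.0007, 0, -0.002, 0], [-1, 0.08, 0, 0.0007, 0, -0.002, 0], [-1, 0.085, 0, 0.0007, 0, -0.002, 0], [-1, 0.085, 0, 0.0007, 0, -0.002, 0], [-1, 0.085, 0, 0.0007, 0, -0.002, 0], [-1, 0.085, 0, 0.0007, 0, -0.002, 0]])

```text
clock: 10.23
position: [0.4604, -0.0766, 0.0114]
ee_rot: [0.001, 1.571, -0.001]
force: [-0.0, 0.2, 0.2]
width: 1.001
```

```bash
python3 go.py 461 -77 8.8 0
```

```text
t 10.23 pos [460.4 -76.6  11.4] w 1.001 F [-0.   0.2  0.2] j [-0.21  0.52  0.35  2.19 -0.36  0.49  0.42]
jaw yaw -0.07 xdown [-2.e-04 -1.e-04 -1.e+00]
row [0.0033, -0.0005, 0.0007, -0.0011, -0.0001, 0.0001] dist mm 3 deg [-0.1 -0.   0. ]
```

step_arm(rows=[[-1, 0.0033, -0.0005, 0.0007, 0, 0, 0], [-1, 0.0033, -0.0005, 0.0007, 0, 0, 0], [-1, 0.0033, -0.0005, 0.0007, 0, 0, 0], [1, 0.0033, -0.0005, 0.0007, 0, 0, 0], [1, 0.0033, -0.0005, 0.0007, 0, 0, 0], [1, 0.0033, -0.0005, 0.0007, 0, 0, 0], [1, 0.0033, -0.0005, 0.0007, 0, 0, 0], [1, 0.0033, -0.0005, 0.0007, 0, 0, 0], [1, 0.0033, -0.0005, 0.0007, 0, 0, 0], [1, 0.0033, -0.0005, 0.0007, 0, 0, 0], [1, 0.0033, -0.0005, 0.0007, 0, 0, 0]])

```text
clock: 11.15
position: [0.4604, -0.0769, 0.0081]
ee_rot: [0.001, 1.572, -0.001]
force: [-3.5, -0.1, 7.0]
width: 0.468
```

```bash
python3 go.py 611 273 90 0
```

```text
t 11.15 pos [460.4 -76.9   8.1] w 0.468 F [-3.5 -0.1  7. ] j [-0.21  0.53  0.34  2.19 -0.37  0.48  0.42]
jaw yaw -0.06 xdown [-0.0013 -0.     -1.    ]
row [-0.1026, 0.4375, 0.1876, -0.001, -0.0012, 0.0] dist mm 390 deg [-0.1 -0.1  0. ]
```

step_arm(rows=[[1, -0.03, 0, 0, 0, 0, 0], [1, -0.06, 0, 0, 0, 0, 0], [1, -0.1, 0, 0, 0, 0, 0], [1, -0.1, 0, 0, 0, 0, 0], [1, -0.1, 0, 0, 0, 0, 0]])

```text
clock: 11.57
position: [0.4616, -0.0767, 0.0894]
ee_rot: [0.001, 1.569, -0.0]
force: [-0.4, -0.4, -0.6]
width: 0.466
```

```bash
python3 snap.py 4 .461 -.077 .09
python3 go.py 611 273 90 0
```

```text
t 11.67 pos [460.1 -76.6  87.7] w 0.468 F [ 0.5 -0.2 -0.3] j [-0.3   0.38  0.45  2.14 -0.26  0.68  0.33]
jaw yaw -0.04 xdown [-1.8e-03  2.0e-04 -1.0e+00]
row [-0.0031, 0.4371, 0.1883, -0.0007, -0.0017, -0.0002] dist mm 381 deg [-0.  -0.1 -0. ]
```

View pics/s4.png

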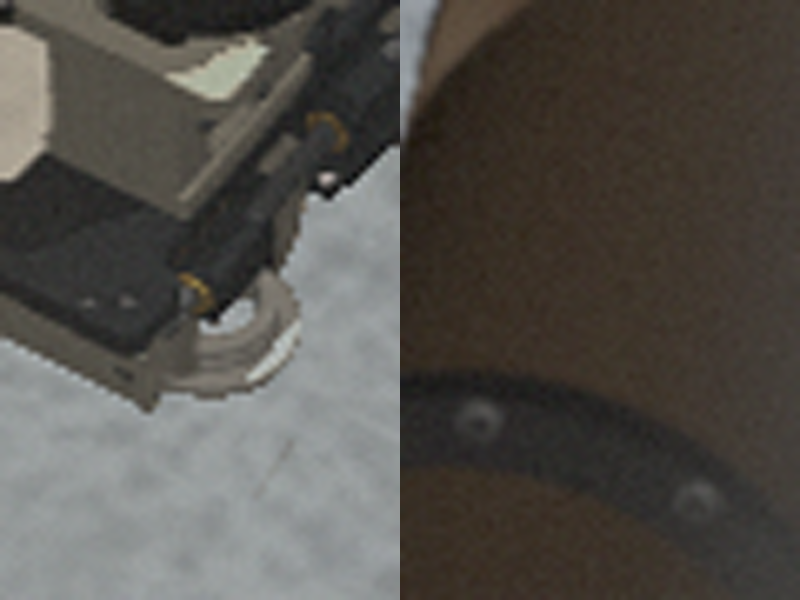

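step_arm(rows=[[1, 0, 0.04, 0.017, 0, 0, 0], [1, 0, 0.08, 0.0345, 0, 0, 0], [1, 0, 0.125, 0.054, 0, 0, 0], [1, 0, 0.17, 0.073, 0, 0, 0], [1, 0, 0.215, 0.0925, 0, 0, 0], [1, 0, 0.26, 0.112, 0, 0, 0], [1, 0, 0.305, 0.1315, 0, 0, 0], [1, 0, 0.35, 0.151, 0, 0, 0], [1, 0, 0.395, 0.17, 0, 0, 0], [1, 0, 0.42, 0.181, 0, 0, 0], [1, 0, 0.4371, 0.1883, 0, 0, 0], [1, 0, 0.4371, 0.1883, 0, 0, 0]])

```text
clock: 12.67
position: [0.6108, 0.2769, 0.0853]
ee_rot: [-0.002, 1.574, 0.003]
force: [-0.7, 1.0, -0.9]
width: 0.467
```

step_arm(rows=[[1, 0, 0, 0, 0, 0, 0], [1, 0, 0, 0, 0, 0, 0], [1, 0, 0, 0, 0, 0, 0], [1, 0, 0, 0, 0, 0, 0]])

```text
clock: 13.0
position: [0.6113, 0.271, 0.0878]
ee_rot: [0.002, 1.573, -0.003]
force: [-0.2, -0.3, -0.5]
width: 0.468
```

```bash
python3 go.py 611 273.2 20 0
```

```text
t 13.0 pos [611.3 271.   87.8] w 0.468 F [-0.2 -0.3 -0.5] j [-0.76  0.66  0.42  1.63 -0.32  0.93 -0.23]
jaw yaw -0.17 xdown [-1.9e-03 -5.0e-04 -1.0e+00]
row [0.0847, 0.0027, -0.0002, -0.0028, -0.0018, 0.0005] dist mm 68 deg [-0.2 -0.1  0. ]
```

step_arm(rows=[[1, 0.03, 0.001, -0.0002, 0, -0.001, 0], [1, 0.05, 0.002, -0.0002, 0, -0.001, 0], [1, 0.07, 0.002, -0.0002, 0, -0.001, 0], [1, 0.08, 0.002, -0.0002, 0, -0.001, 0], [1, 0.084, 0.002, -0.0002, 0, -0.001, 0], [1, 0.084, 0.002, -0.0002, 0, -0.001, 0], [1, 0.084, 0.002, -0.0002, 0, -0.001, 0], [1, 0.084, 0.002, -0.0002, 0, -0.001, 0]])

```text
clock: 13.67
position: [0.612, 0.2743, 0.0218]
ee_rot: [0.001, 1.57, -0.0]
force: [0.6, -0.1, -0.6]
width: 0.471
```

```bash
python3 go.py 611 273.2 16.5 0
```

```text
t 13.67 pos [612.  274.3  21.8] w 0.471 F [ 0.6 -0.1 -0.6] j [-0.74  0.74  0.39  1.66 -0.36  0.81 -0.2 ]
jaw yaw -0.07 xdown [ 1.2e-03  6.0e-04 -1.0e+00]
row [0.0066, -0.0014, -0.0012, -0.0011, 0.0011, -0.0006] dist mm 5 deg [-0.1  0.1 -0. ]
```

step_arm(rows=[[1, 0.003, -0.001, -0.0007, 0, 0, 0], [1, 0.0045, -0.001, -0.0007, 0, 0, 0], [1, 0.0055, -0.001, -0.0007, 0, 0, 0], [1, 0.0055, -0.001, -0.0007, 0, 0, 0], [1, 0.0055, -0.001, -0.0007, 0, 0, 0], [1, 0.0055, -0.001, -0.0007, 0, 0, 0]])

```text
clock: 14.17
position: [0.6107, 0.2735, 0.0163]
ee_rot: [0.001, 1.571, -0.001]
force: [-1.1, -0.0, 0.4]
width: 0.469
```

```bash
python3 go.py 611 273.2 16.5 0
```

```text
t 14.17 pos [610.7 273.5  16.3] w 0.469 F [-1.1 -0.   0.4] j [-0.74  0.75  0.38  1.67 -0.36  0.8  -0.2 ]
jaw yaw -0.06 xdown [-3.e-04 -0.e+00 -1.e+00]
row [-0.0002, -0.0004, 0.0004, -0.0009, -0.0003, 0.0] dist mm 0 deg [-0.1 -0.   0. ]
```

step_arm(rows=[[1, 0.0006, 0, 0, 0, 0, 0], [1, 0.001, 0, 0, 0, 0, 0], [1, 0.001, 0, 0, 0, 0, 0], [1, 0.001, 0, 0, 0, 0, 0]])

```text
clock: 14.5
position: [0.6107, 0.2735, 0.0162]
ee_rot: [0.001, 1.571, -0.001]
force: [-2.4, -0.3, 7.7]
width: 0.467
```

Contact. Release and lift.

step_arm(rows=[[-0.1, 0, 0, 0, 0, 0, 0], [-0.3, 0, 0, 0, 0, 0, 0], [-0.6, 0, 0, 0, 0, 0, 0], [-0.6, 0, 0, 0, 0, 0, 0], [-0.7, 0, 0, 0, 0, 0, 0], [-0.7, -0.02, 0, 0, 0, 0, 0], [-0.7, -0.05, 0, 0, 0, 0, 0], [-1, -0.1, 0, 0, 0, 0, 0], [-1, -0.12, 0, 0, 0, 0, 0], [-1, -0.12, 0, 0, 0, 0, 0]])

```text
clock: 15.33
position: [0.6135, 0.2742, 0.1162]
ee_rot: [0.004, 1.564, 0.002]
force: [0.8, 0.7, 0.4]
width: 0.989
```

```bash
python3 snap.py 5 .611 .273 .02
python3 go.py 447.6 260.3 80 -1.4
```

```text
t 15.43 pos [610.9 273.7 111.9] w 0.998 F [-0.6 -0.1 -0.3] j [-0.78  0.64  0.44  1.61 -0.31  0.97 -0.24]
jaw yaw -0.05 xdown [ 7.e-04  8.e-04 -1.e+00]
row [0.0398, -0.017, -0.2042, 0.0225, 0.0007, -0.0007] dist mm 167 deg [ 1.4  0.  -0. ]
```

View pics/s5.png

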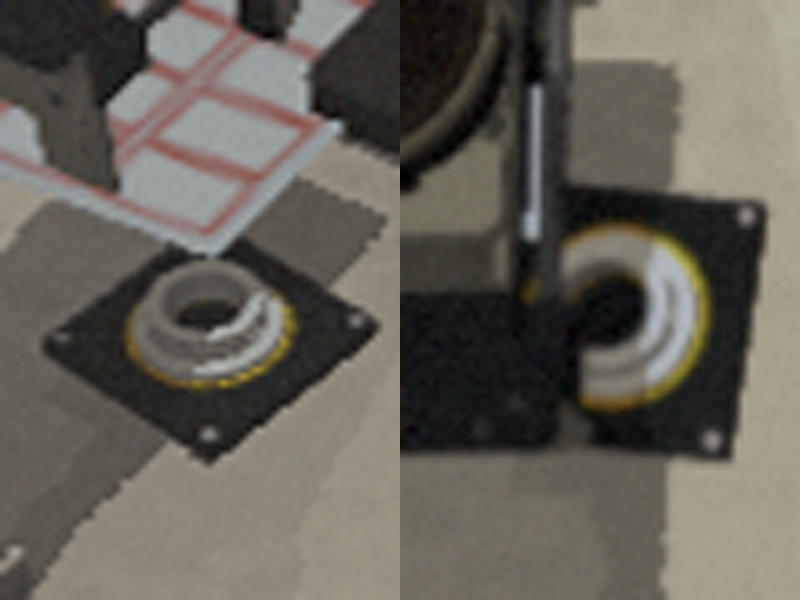

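step_arm(rows=[[-1, 0, -0.004, -0.04, 0.0225, 0, 0], [-1, 0.01, -0.008, -0.085, 0.0225, 0, 0], [-1, 0.02, -0.012, -0.13, 0.0225, 0, 0], [-1, 0.03, -0.015, -0.17, 0.0225, 0, 0], [-1, 0.0398, -0.017, -0.2042, 0.0225, 0, 0], [-1, 0.0398, -0.017, -0.2042, 0.0225, 0, 0], [-1, 0.0398, -0.017, -0.2042, 0.0225, 0, 0], [-1, 0.0398, -0.017, -0.2042, 0.0225, 0, 0], [-1, 0.0398, -0.017, -0.2042, 0.0225, 0, 0], [-1, 0.0398, -0.017, -0.2042, 0.0225, 0, 0]])

```text
clock: 16.27
position: [0.4486, 0.26, 0.0797]
ee_rot: [0.02, 1.57, -0.02]
force: [0.1, 0.2, -0.3]
width: 1.0
```

```bash
python3 go.py 447.6 260.3 4 -1.4
```

```text
t 16.27 pos [448.6 260.   79.7] w 1.0 F [ 0.1  0.2 -0.3] j [-0.95  0.47  0.44  2.02 -0.3   0.71 -0.36]
jaw yaw -1.46 xdown [ 7.e-04 -1.e-04 -1.e+00]
row [0.0946, 0.0004, -0.0013, -0.0011, 0.0007, 0.0001] dist mm 76 deg [-0.1  0.   0. ]
```

step_arm(rows=[[-1, 0.03, 0.0004, -0.001, 0, 0, 0], [-1, 0.06, 0.0004, -0.001, 0, 0, 0], [-1, 0.08, 0.0004, -0.001, 0, 0, 0], [-1, 0.09, 0.0004, -0.001, 0, 0, 0], [-1, 0.093, 0.0004, -0.001, 0, 0, 0], [-1, 0.093, 0.0004, -0.001, 0, 0, 0], [-1, 0.093, 0.0004, -0.001, 0, 0, 0], [-1, 0.093, 0.0004, -0.001, 0, 0, 0], [-1, 0.093, 0.0004, -0.001, 0, 0, 0]])

```text
clock: 17.02
position: [0.4471, 0.2608, 0.0061]
ee_rot: [0.02, 1.57, -0.019]
force: [0.8, 0.4, -0.4]
width: 0.994
```

```bash
python3 go.py 447.6 260.3 4 -1.4
```

```text
t 17.02 pos [447.1 260.8   6.1] w 0.994 F [ 0.8  0.4 -0.4] j [-0.89  0.58  0.36  2.07 -0.38  0.55 -0.29]
jaw yaw -1.41 xdown [ 9.e-04  1.e-03 -1.e+00]
row [0.0027, -0.0006, 0.0006, -0.0002, 0.0009, -0.0009] dist mm 2 deg [-0.   0.1 -0.1]
```

step_arm(rows=[[-1, 0.001, -0.0006, 0, 0, 0, 0], [1, 0.001, -0.0006, 0, 0, 0, 0], [1, 0.001, -0.0006, 0, 0, 0, 0], [1, 0.001, -0.0006, 0, 0, 0, 0], [1, 0.001, -0.0006, 0, 0, 0, 0], [1, 0.001, -0.0006, 0, 0, 0, 0], [1, 0.001, -0.0006, 0, 0, 0, 0], [1, 0.001, -0.0006, 0, 0, 0, 0], [1, 0.001, -0.0006, 0, 0, 0, 0], [1, 0.001, -0.0006, 0, 0, 0, 0], [1, 0.001, -0.0006, 0, 0, 0, 0]], newtons=40)

```text
clock: 17.93
position: [0.447, 0.26, 0.0046]
ee_rot: [0.02, 1.57, -0.019]
force: [1.8, -0.3, -1.0]
width: 0.364
```

step_arm(rows=[[1, -0.03, 0, 0, 0, 0, 0], [1, -0.06, 0, 0, 0, 0, 0], [1, -0.1, 0, 0, 0, 0, 0], [1, -0.12, 0, 0, 0, 0, 0], [1, -0.12, 0, 0, 0, 0, 0], [1, -0.12, 0, 0, 0, 0, 0]])

```text
clock: 18.43
position: [0.4463, 0.2602, 0.1004]
ee_rot: [0.019, 1.571, -0.018]
force: [-0.3, -0.6, -6.2]
width: 0.369
```

```bash
python3 snap.py 6 .448 .26 .09;python3 go.py 626 -7.6 100 -6
```

```text
t 18.53 pos [445.3 259.4  99. ] w 0.368 F [-0.6 -0.4 -5.2] j [-0.98  0.44  0.46  2.01 -0.28  0.76 -0.37]
jaw yaw -1.39 xdown [-0.0025 -0.0015 -1.    ]
row [-0.0014, -0.3282, 0.2339, 0.0768, -0.0023, 0.0015] dist mm 322 deg [ 4.6 -0.1  0.1]
```

View pics/s6.png

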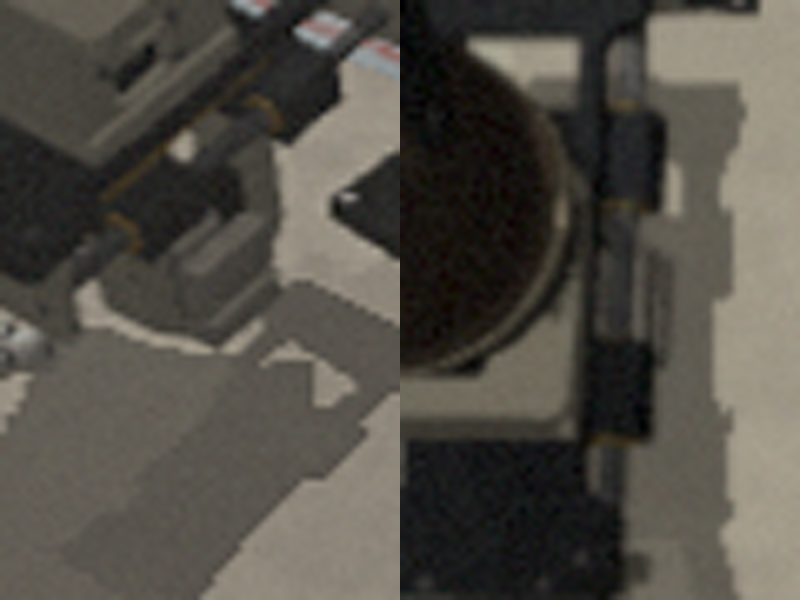

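step_arm(rows=[[1, 0, -0.035, 0.025, 0.0768, 0, 0], [1, 0, -0.07, 0.05, 0.0768, 0, 0], [1, 0, -0.11, 0.078, 0.0768, 0, 0], [1, 0, -0.15, 0.107, 0.0768, 0, 0], [1, 0, -0.19, 0.135, 0.0768, 0, 0], [1, 0, -0.23, 0.164, 0.0768, 0, 0], [1, 0, -0.27, 0.192, 0.0768, 0, 0], [1, 0, -0.3, 0.214, 0.0768, 0, 0], [1, 0, -0.32, 0.228, 0.0768, 0, 0], [1, 0, -0.3282, 0.2339, 0.0768, 0, 0], [1, 0, -0.3282, 0.2339, 0.0768, 0, 0], [1, 0, -0.3282, 0.2339, 0.0768, 0, 0]])

```text
clock: 19.53
position: [0.6258, -0.0065, 0.0987]
ee_rot: [0.083, 1.573, -0.082]
force: [0.3, 0.0, -5.0]
width: 0.369
```

step_arm(rows=[[1, 0, 0, 0, 0, 0, 0], [1, 0, 0, 0, 0, 0, 0], [1, 0, 0, 0, 0, 0, 0], [1, 0, 0, 0, 0, 0, 0]])

```text
clock: 19.87
position: [0.6268, -0.006, 0.1005]
ee_rot: [0.082, 1.57, -0.081]
force: [0.1, 0.4, -5.6]
width: 0.366
```

```bash
python3 go.py 626 -7.6 18 -6
```

```text
t 19.87 pos [626.8  -6.  100.5] w 0.366 F [ 0.1  0.4 -5.6] j [-0.39  0.59  0.47  1.73 -0.33  0.89  0.12]
jaw yaw -5.93 xdown [-4.e-04  4.e-04 -1.e+00]
row [0.1031, -0.0022, -0.0008, 0.0012, -0.0004, -0.0004] dist mm 83 deg [ 0.1 -0.  -0. ]
```

step_arm(rows=[[1, 0.03, -0.002, -0.0005, 0.001, 0, 0], [1, 0.06, -0.002, -0.0005, 0.001, 0, 0], [1, 0.08, -0.002, -0.0005, 0.001, 0, 0], [1, 0.095, -0.002, -0.0005, 0.001, 0, 0], [1, 0.103, -0.002, -0.0005, 0.001, 0, 0], [1, 0.103, -0.002, -0.0005, 0.001, 0, 0], [1, 0.103, -0.002, -0.0005, 0.001, 0, 0], [1, 0.103, -0.002, -0.0005, 0.001, 0, 0], [1, 0.103, -0.002, -0.0005, 0.001, 0, 0]])

```text
clock: 20.62
position: [0.6274, -0.0088, 0.0192]
ee_rot: [0.083, 1.568, -0.083]
force: [-1.0, 0.3, -4.6]
width: 0.372
```

```bash
python3 go.py 626 -7.8 12.6 -6
```

```text
t 20.62 pos [627.4  -8.8  19.2] w 0.372 F [-1.   0.3 -4.6] j [-0.35  0.7   0.42  1.79 -0.39  0.74  0.17]
jaw yaw -6.08 xdown [ 1.6e-03  1.0e-04 -1.0e+00]
row [0.0082, 0.001, -0.0019, -0.0013, 0.0016, -0.0002] dist mm 7 deg [-0.1  0.1 -0. ]
```

step_arm(rows=[[1, 0.003, 0.0007, -0.001, 0, 0, 0], [1, 0.005, 0.0007, -0.001, 0, 0, 0], [1, 0.007, 0.0007, -0.001, 0, 0, 0], [1, 0.007, 0.0007, -0.001, 0, 0, 0], [1, 0.007, 0.0007, -0.001, 0, 0, 0], [1, 0.007, 0.0007, -0.001, 0, 0, 0]])

```text
clock: 21.12
position: [0.6258, -0.008, 0.0126]
ee_rot: [0.083, 1.569, -0.083]
force: [-1.3, -0.0, 0.1]
width: 0.366
```

```bash
python3 go.py 626 -7.8 12.6 -6
```

```text
t 21.12 pos [625.8  -8.   12.6] w 0.366 F [-1.3 -0.   0.1] j [-0.34  0.7   0.41  1.79 -0.4   0.73  0.17]
jaw yaw -6.07 xdown [-2.e-04  2.e-04 -1.e+00]
row [-0.0, 0.0002, 0.0002, -0.0012, -0.0002, -0.0001] dist mm 0 deg [-0.1 -0.  -0. ]
```

Weight is already on the pad (force went from −5 to 0). Nudge 0.4 mm and release.

step_arm(rows=[[1, 0.0005, 0, 0, 0, 0, 0], [1, 0.0005, 0, 0, 0, 0, 0], [0.1, 0.0005, 0, 0, 0, 0, 0], [-0.2, 0.0005, 0, 0, 0, 0, 0], [-0.6, 0.0005, 0, 0, 0, 0, 0], [-0.6, 0.0005, 0, 0, 0, 0, 0], [-0.7, 0, 0, 0, 0, 0, 0], [-0.7, -0.02, 0, 0, 0, 0, 0], [-0.7, -0.05, 0, 0, 0, 0, 0], [-1, -0.1, 0, 0, 0, 0, 0], [-1, -0.12, 0, 0, 0, 0, 0], [-1, -0.12, 0, 0, 0, 0, 0]])

```text
clock: 22.12
position: [0.6287, -0.0086, 0.1129]
ee_rot: [0.084, 1.562, -0.083]
force: [-0.3, -0.3, 0.2]
width: 0.982
```

```bash
python3 snap.py 7 .626 -.008 .03;python3 go.py 478 -282 90 -65.6
```

```text
t 22.22 pos [626.2  -8.  109. ] w 0.996 F [ 0.8 -0.2 -0.3] j [-0.39  0.58  0.48  1.73 -0.33  0.91  0.12]
jaw yaw -6.07 xdown [ 1.1e-03  3.0e-04 -1.0e+00]
row [0.0234, -0.3602, -0.148, 0.9922, 0.0008, -0.0009] dist mm 312 deg [59.5  0.  -0.1]
```

View pics/s7.png

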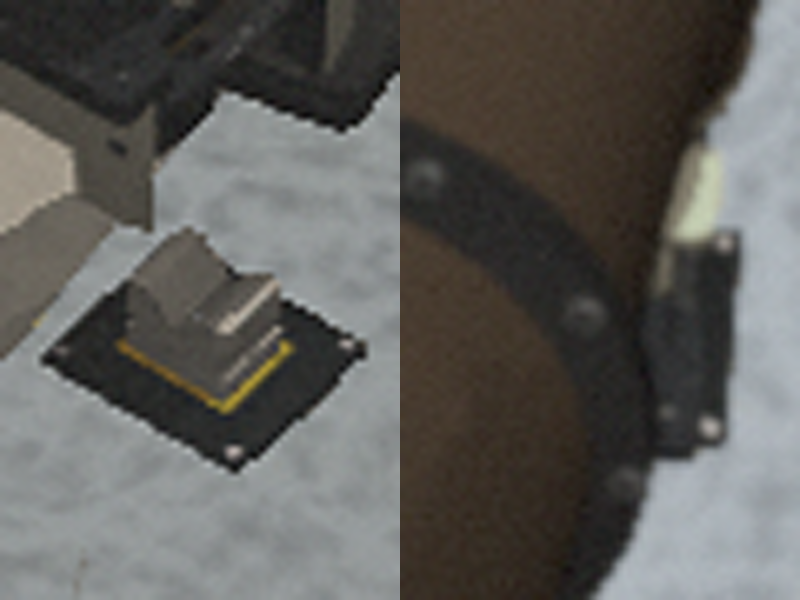

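step_arm(rows=[[-1, 0, -0.036, -0.015, 0.1, 0, 0], [-1, 0, -0.07, -0.03, 0.2, 0, 0], [-1, 0, -0.11, -0.045, 0.3, 0, 0], [-1, 0, -0.15, -0.06, 0.4, 0, 0], [-1, 0, -0.19, -0.078, 0.5, 0, 0], [-1, 0, -0.23, -0.094, 0.6, 0, 0], [-1, 0, -0.27, -0.11, 0.7, 0, 0], [-1, 0.01, -0.3, -0.123, 0.8, 0, 0], [-1, 0.02, -0.33, -0.136, 0.9, 0, 0], [-1, 0.0234, -0.3602, -0.148, 0.9922, 0, 0], [-1, 0.0234, -0.3602, -0.148, 0.9922, 0, 0], [-1, 0.0234, -0.3602, -0.148, 0.9922, 0, 0]])

```text
clock: 23.22
position: [0.4757, -0.2831, 0.0885]
ee_rot: [0.891, 1.383, -0.894]
force: [-0.6, 0.8, -0.0]
width: 0.999
```

step_arm(rows=[[-1, 0, 0, 0, 0, 0, 0], [-1, 0, 0, 0, 0, 0, 0], [-1, 0, 0, 0, 0, 0, 0]])

```text
clock: 23.47
position: [0.4782, -0.2808, 0.0895]
ee_rot: [0.888, 1.383, -0.888]
force: [-0.6, -0.2, 0.5]
width: 0.999
```

```bash
python3 snap.py 8 .478 -.282 .03;python3 go.py 478 -282 7 -65.6
```

```text
t 23.57 pos [ 478.2 -281.2   89.7] w 1.003 F [ 0.5 -0.6 -0.4] j [-0.09  0.57  0.75  1.94 -0.52  0.83 -0.19]
jaw yaw -65.49 xdown [-1.e-04  3.e-04 -1.e+00]
row [0.1034, -0.0006, 0.0008, 0.0018, -0.0003, -0.0] dist mm 83 deg [ 0.1 -0.  -0. ]
```

View pics/s8.png

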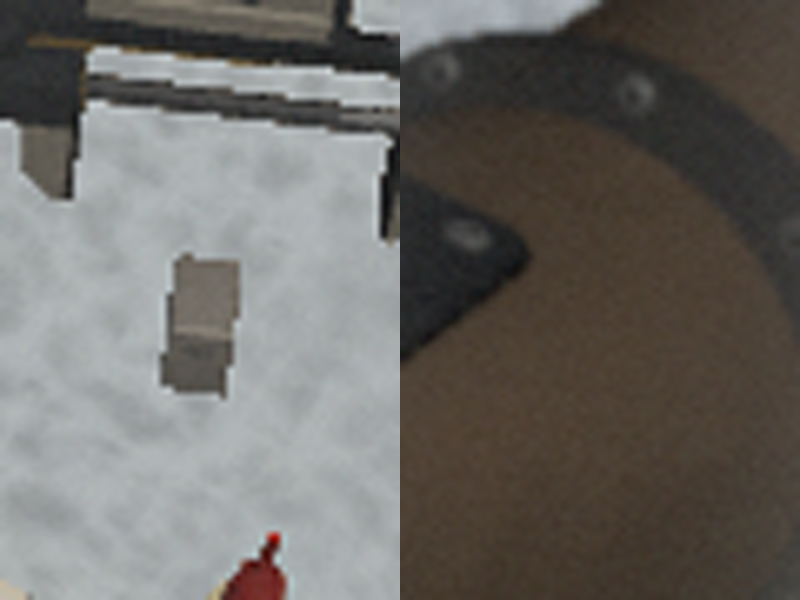

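step_arm(rows=[[-1, 0.03, -0.0006, 0.0006, 0.0018, 0, 0], [-1, 0.055, -0.0006, 0.0006, 0.0018, 0, 0], [-1, 0.08, -0.0006, 0.0006, 0.0018, 0, 0], [-1, 0.095, -0.0006, 0.0006, 0.0018, 0, 0], [-1, 0.101, -0.0006, 0.0006, 0.0018, 0, 0], [-1, 0.101, -0.0006, 0.0006, 0.0018, 0, 0], [-1, 0.101, -0.0006, 0.0006, 0.0018, 0, 0], [-1, 0.101, -0.0006, 0.0006, 0.0018, 0, 0], [-1, 0.101, -0.0006, 0.0006, 0.0018, 0, 0]])

```text
clock: 24.32
position: [0.478, -0.2831, 0.0099]
ee_rot: [0.891, 1.379, -0.891]
force: [0.4, 0.3, 0.1]
width: 0.998
```

```bash
python3 go.py 478 -282 7 -65.6
```

```text
t 24.32 pos [ 478.  -283.1    9.9] w 0.998 F [0.4 0.3 0.1] j [-0.    0.68  0.64  1.99 -0.64  0.68 -0.1 ]
jaw yaw -65.71 xdown [ 1.2e-03 -6.0e-04 -1.0e+00]
row [0.0037, 0.0006, -0.0012, -0.0018, 0.001, -0.0008] dist mm 3 deg [-0.1  0.1 -0. ]
```

step_arm(rows=[[-1, 0.003, 0.0004, -0.0008, 0, 0, 0], [-1, 0.003, 0.0004, -0.0008, 0, 0, 0], [1, 0.003, 0.0004, -0.0008, 0, 0, 0], [1, 0.003, 0.0004, -0.0008, 0, 0, 0], [1, 0.003, 0.0004, -0.0008, 0, 0, 0], [1, 0.003, 0.0004, -0.0008, 0, 0, 0], [1, 0.003, 0.0004, -0.0008, 0, 0, 0], [1, 0.003, 0.0004, -0.0008, 0, 0, 0], [1, 0.003, 0.0004, -0.0008, 0, 0, 0], [1, 0.003, 0.0004, -0.0008, 0, 0, 0], [1, 0.003, 0.0004, -0.0008, 0, 0, 0], [1, 0.003, 0.0004, -0.0008, 0, 0, 0]], newtons=30)

```text
clock: 25.32
position: [0.4773, -0.282, 0.0066]
ee_rot: [0.892, 1.381, -0.892]
force: [1.2, 0.5, -0.5]
width: 0.323
```

```bash
python3 go.py 478 -282 100 -65.6
```

```text
t 25.32 pos [ 477.3 -282.     6.6] w 0.323 F [ 1.2  0.5 -0.5] j [ 0.    0.68  0.64  1.99 -0.64  0.68 -0.1 ]
jaw yaw -65.72 xdown [-3.e-04 -0.e+00 -1.e+00]
row [-0.1168, 0.0007, 0.0003, -0.002, -0.0001, 0.0003] dist mm 93 deg [-0.1 -0.   0. ]
```

step_arm(rows=[[1, 0, 0, 0, 0, 0, 0], [1, 0, 0, 0, 0, 0, 0], [1, 0, 0, 0, 0, 0, 0]])

```text
clock: 25.57
position: [0.4773, -0.282, 0.0066]
ee_rot: [0.891, 1.381, -0.892]
force: [0.1, 0.2, 0.9]
width: 0.219
```

```bash
python3 snap.py 9 .478 -.282 .03
```

```text
(no output)
```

View pics/s9.png

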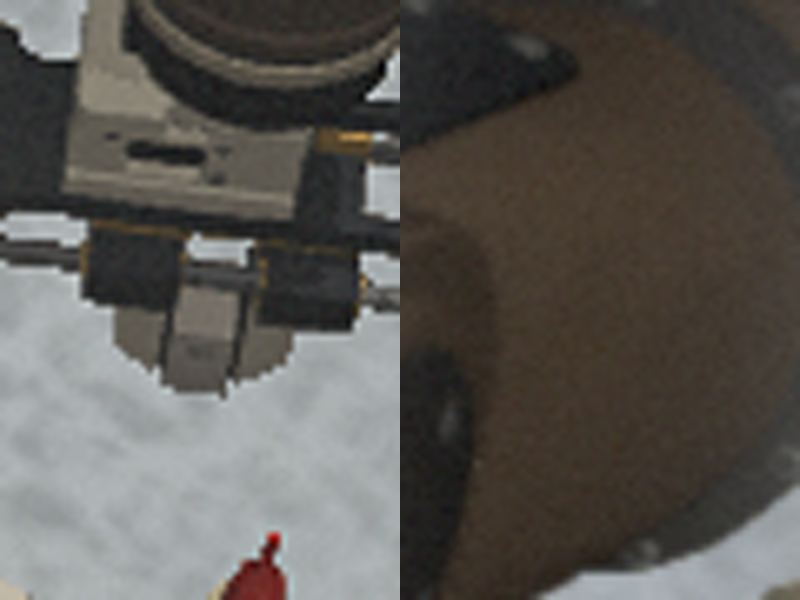

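```bash
python3 go.py 620.9 133.8 107 -75
```

```text
t 25.67 pos [ 477.3 -282.     6.6] w 0.216 F [ 0.3  0.4 -0.3] j [ 0.    0.68  0.64  1.99 -0.64  0.68 -0.1 ]
jaw yaw -65.72 xdown [-3.e-04  0.e+00 -1.e+00]
row [-0.1256, 0.3773, -0.4, 0.1547, -0.0001, 0.0003] dist mm 451 deg [ 9.3 -0.   0. ]
```

step_arm(rows=[[1, -0.04, 0, 0, 0, 0, 0], [1, -0.08, 0, 0, 0, 0, 0], [1, -0.11, 0.015, -0.016, 0, 0, 0], [1, -0.1256, 0.045, -0.048, 0.1, 0, 0], [1, -0.1256, 0.075, -0.08, 0.1547, 0, 0], [1, -0.1256, 0.105, -0.111, 0.1547, 0, 0], [1, -0.1256, 0.135, -0.143, 0.1547, 0, 0], [1, -0.1256, 0.165, -0.175, 0.1547, 0, 0], [1, -0.1256, 0.195, -0.207, 0.1547, 0, 0], [1, -0.1256, 0.225, -0.239, 0.1547, 0, 0], [1, -0.1256, 0.25, -0.265, 0.1547, 0, 0], [1, -0.1256, 0.25, -0.265, 0.1547, 0, 0]])

```text
clock: 26.67
position: [0.5742, 0.0015, 0.1061]
ee_rot: [1.009, 1.328, -1.006]
force: [0.4, -0.6, -2.5]
width: 0.215
```

```bash
python3 go.py 620.9 133.8 107 -75
```

```text
t 26.67 pos [574.2   1.5 106.1] w 0.215 F [ 0.4 -0.6 -2.5] j [-0.66  0.6   0.84  1.88 -0.57  0.91 -0.84]
jaw yaw -74.46 xdown [-8.0e-04  3.1e-03 -1.0e+00]
row [-0.0007, 0.1005, -0.1436, 0.009, -0.003, -0.0001] dist mm 140 deg [ 0.5 -0.2 -0. ]
```

step_arm(rows=[[1, 0, 0.03, -0.043, 0.009, 0, 0], [1, 0, 0.055, -0.08, 0.009, 0, 0], [1, 0, 0.08, -0.115, 0.009, 0, 0], [1, 0, 0.1005, -0.1436, 0.009, 0, 0], [1, 0, 0.1005, -0.1436, 0.009, 0, 0], [1, 0, 0.1005, -0.1436, 0.009, 0, 0], [1, 0, 0.1005, -0.1436, 0.009, 0, 0], [1, 0, 0.1005, -0.1436, 0.009, 0, 0], [1, 0, 0.1005, -0.1436, 0.009, 0, 0], [1, 0, 0.1005, -0.1436, 0.009, 0, 0]])

```text
clock: 27.5
position: [0.6203, 0.1241, 0.1072]
ee_rot: [1.023, 1.318, -1.023]
force: [0.9, 0.4, -1.3]
width: 0.216
```

```bash
python3 go.py 620.5 133.8 20 -75
```

```text
t 27.5 pos [620.3 124.1 107.2] w 0.216 F [ 0.9  0.4 -1.3] j [-0.81  0.69  0.84  1.73 -0.6   1.   -1.06]
jaw yaw -75.64 xdown [-3.e-04 -0.e+00 -1.e+00]
row [0.109, 0.0033, -0.0117, -0.0107, -0.0001, 0.0003] dist mm 88 deg [-0.6 -0.   0. ]
```

step_arm(rows=[[1, 0, 0.0033, -0.0117, -0.0107, 0, 0], [1, 0.02, 0.0033, -0.0117, -0.0107, 0, 0], [1, 0.05, 0.0033, -0.0117, -0.0107, 0, 0], [1, 0.08, 0.0033, -0.0117, -0.0107, 0, 0], [1, 0.1, 0.0033, -0.0117, -0.0107, 0, 0], [1, 0.105, 0.0033, -0.0117, -0.0107, 0, 0], [1, 0.105, 0.0033, -0.0117, -0.0107, 0, 0], [1, 0.105, 0.0033, -0.0117, -0.0107, 0, 0], [1, 0.105, 0.0033, -0.0117, -0.0107, 0, 0], [1, 0.105, 0.0033, -0.0117, -0.0107, 0, 0]])

```text
clock: 28.33
position: [0.6215, 0.1351, 0.0243]
ee_rot: [1.014, 1.321, -1.011]
force: [0.1, 0.6, -1.2]
width: 0.218
```

```bash
python3 go.py 620.2 133.6 14.6 -75
```

```text
t 28.33 pos [621.5 135.1  24.3] w 0.218 F [ 0.1  0.6 -1.2] j [-0.77  0.79  0.75  1.78 -0.69  0.86 -1.  ]
jaw yaw -74.89 xdown [ 1.7e-03  5.0e-04 -1.0e+00]
row [0.0121, -0.0021, 0.0014, 0.0018, -0.0001, -0.0017] dist mm 10 deg [ 0.1 -0.  -0.1]
```

step_arm(rows=[[1, 0.004, -0.0015, 0.0012, 0.0018, 0, -0.001], [1, 0.007, -0.0015, 0.0012, 0.0018, 0, -0.001], [1, 0.009, -0.0015, 0.0012, 0.0018, 0, -0.001], [1, 0.01, -0.0015, 0.0012, 0.0018, 0, -0.001], [1, 0.01, -0.0015, 0.0012, 0.0018, 0, -0.001], [1, 0.01, -0.0015, 0.0012, 0.0018, 0, -0.001], [1, 0.01, -0.0015, 0.0012, 0.0018, 0, -0.001]])

```text
clock: 28.92
position: [0.6197, 0.1337, 0.015]
ee_rot: [1.014, 1.323, -1.015]
force: [0.1, -0.1, -1.8]
width: 0.217
```

```bash
python3 go.py 620.2 133.6 14.6 -75
```

```text
t 28.92 pos [619.7 133.7  15. ] w 0.217 F [ 0.1 -0.1 -1.8] j [-0.76  0.8   0.74  1.78 -0.7   0.85 -0.99]
jaw yaw -75.01 xdown [-1.3e-03 -3.0e-04 -1.0e+00]
row [0.0005, 0.0005, 0.0003, -0.0001, -0.0, 0.0013] dist mm 1 deg [-0.  -0.   0.1]
```

step_arm(rows=[[1, 0.0006, 0.0005, 0.0001, 0, 0, 0.001], [1, 0.001, 0.0005, 0.0001, 0, 0, 0.001], [1, 0.001, 0.0005, 0.0001, 0, 0, 0.001], [1, 0.001, 0.0005, 0.0001, 0, 0, 0.001]])

```text
clock: 29.25
position: [0.6202, 0.1337, 0.0146]
ee_rot: [1.015, 1.322, -1.014]
force: [-2.5, 0.3, 6.6]
width: 0.215
```

Contact. Release, lift, and back off toward the base-left out of view.

step_arm(rows=[[0.4, 0, 0, 0, 0, 0, 0], [0.1, 0, 0, 0, 0, 0, 0], [-0.3, 0, 0, 0, 0, 0, 0], [-0.3, 0, 0, 0, 0, 0, 0], [-0.3, 0, 0, 0, 0, 0, 0], [-0.3, 0, 0, 0, 0, 0, 0], [-0.3, -0.02, 0, 0, 0, 0, 0], [-0.3, -0.05, 0, 0, 0, 0, 0], [-0.5, -0.1, 0, 0, 0, 0, 0], [-0.5, -0.15, 0, 0, 0, 0, 0], [-0.5, -0.2, 0, 0, 0, 0, 0], [-0.5, -0.2, 0, 0, 0, 0, 0]])

```text
clock: 30.25
position: [0.6242, 0.133, 0.1821]
ee_rot: [1.02, 1.314, -1.007]
force: [1.5, -1.6, 0.6]
width: 0.746
```

```bash
python3 snap.py 10 .621 .134 .03;python3 go.py 380 300 240 -25; python3 go.py 150 600 230 10
```

```text
t 30.35 pos [621.2 133.9 176. ] w 0.749 F [ 0.4  0.1 -0.5] j [-0.85  0.62  0.9   1.66 -0.53  1.12 -1.12]
jaw yaw -75.0 xdown [ 0.003   0.0013 -1.    ]
row [-0.0806, -0.2372, -0.2787, -0.8333, 0.0009, -0.0031] dist mm 300 deg [-50.    0.1  -0.2]
t 30.35 pos [621.2 133.9 176. ] w 0.749 F [ 0.4  0.1 -0.5] j [-0.85  0.62  0.9   1.66 -0.53  1.12 -1.12]
jaw yaw -75.0 xdown [ 0.003   0.0013 -1.    ]
row [-0.0684, -0.4178, -0.7153, -1.4166, 0.0019, -0.0028] dist mm 665 deg [-85.    0.1  -0.2]
```

View pics/s10.png

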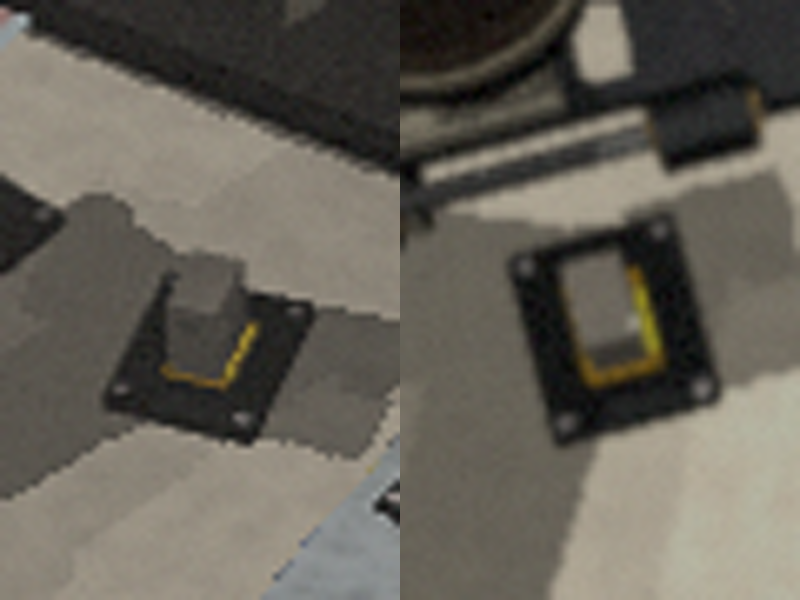

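step_arm(rows=[[-0.5, -0.08, -0.025, -0.03, -0.08, 0, 0], [-0.5, -0.08, -0.05, -0.06, -0.18, 0, 0], [-0.5, -0.08, -0.08, -0.09, -0.29, 0, 0], [-0.5, -0.08, -0.11, -0.13, -0.4, 0, 0], [-0.5, -0.08, -0.14, -0.165, -0.5, 0, 0], [-0.5, -0.08, -0.17, -0.2, -0.6, 0, 0], [-0.5, -0.08, -0.2, -0.235, -0.7, 0, 0], [-0.5, -0.08, -0.2372, -0.2787, -0.8, 0, 0], [-0.5, -0.08, -0.2372, -0.2787, -0.8333, 0, 0]])

```text
clock: 31.1
position: [0.3721, 0.3044, 0.2365]
ee_rot: [0.329, 1.551, -0.332]
force: [0.1, 0.6, 0.2]
width: 0.753
```

```bash
python3 go.py 150 600 240 10
```

```text
t 31.1 pos [372.1 304.4 236.5] w 0.753 F [0.1 0.6 0.2] j [-1.43  0.22  0.78  1.94 -0.18  1.06 -1.  ]
jaw yaw -24.13 xdown [-5.5e-03 -7.0e-04 -1.0e+00]
row [-0.0031, 0.2238, -0.4044, -0.5688, -0.0052, 0.0014] dist mm 370 deg [-34.1  -0.3   0.1]
```

step_arm(rows=[[-0.5, 0, 0.018, -0.032, -0.05, 0, 0], [-0.5, 0, 0.04, -0.072, -0.1, 0, 0], [-0.5, 0, 0.065, -0.117, -0.18, 0, 0], [-0.5, 0, 0.09, -0.162, -0.25, 0, 0], [-0.5, 0, 0.115, -0.207, -0.33, 0, 0], [-0.5, 0, 0.14, -0.252, -0.4, 0, 0], [-0.5, 0, 0.165, -0.297, -0.47, 0, 0], [-0.5, 0, 0.19, -0.342, -0.5688, 0, 0], [-0.5, 0, 0.215, -0.388, -0.5688, 0, 0], [-0.5, 0, 0.2238, -0.4044, -0.5688, 0, 0], [-0.5, 0, 0.2238, -0.4044, -0.5688, 0, 0]])

```text
clock: 32.02
position: [0.1566, 0.6018, 0.2357]
ee_rot: [-0.132, 1.569, 0.129]
force: [-0.9, -0.6, -1.3]
width: 0.757
```

```bash
python3 go.py; python3 snap.py 11 .5 0 .03; python3 - <<'E'
from h import *
for n in("top","scene"):
    d=load(n+"11.npz"); cv2.imwrite(f"pics/{n}11.png",d["pixels"][:,:,::-1])
    A=[]
    for p in((.6107,.2733,.02),(.6209,.1338,.03),(.626,-.0076,.03),(.643,-.186,.02)):
        u,v=proj(d,[p])[0].astype(int)
        A.append(cv2.resize(d["pixels"][v-25:v+25,u-25:u+25,::-1],(300,300),interpolation=cv2.INTER_CUBIC))
    cv2.imwrite(f"pics/f11{n}.png",np.vstack([np.hstack(A[:2]),np.hstack(A[2:])]))
E
```

```text
t 32.02 pos [156.6 601.8 235.7] w 0.757 F [-0.9 -0.6 -1.3] j [-1.75  0.45  0.51  1.6  -0.24  1.16 -1.01]
jaw yaw 9.51 xdown [-0.0024 -0.0024 -1.    ]
```

View pics/f11top.png

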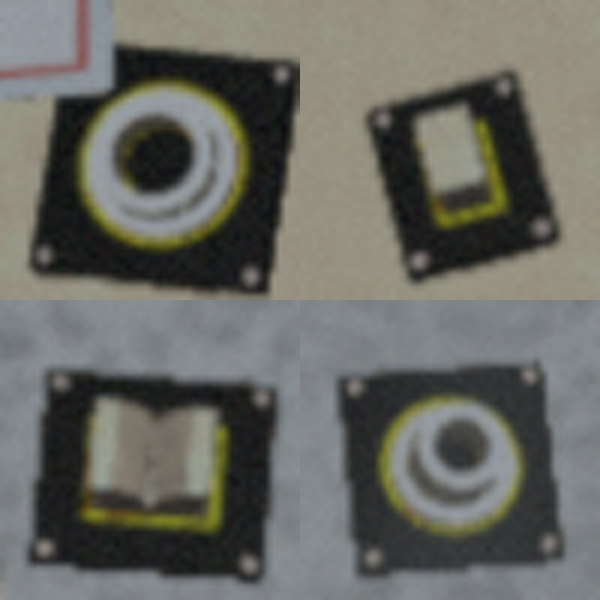

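View pics/f11scene.png

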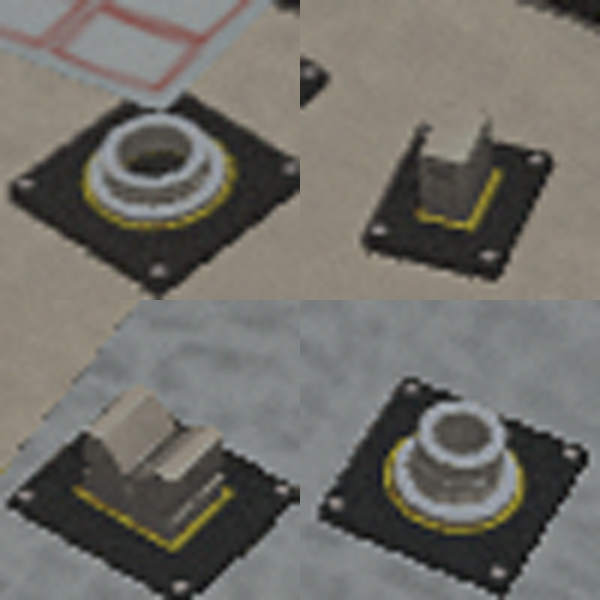

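View pics/top11.png

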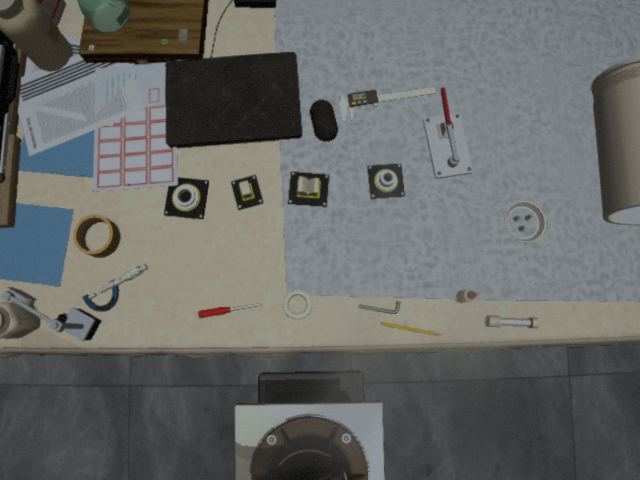

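```bash
python3 - <<'E'
from h import *
v,u=np.mgrid[0:480,0:640]; uv=np.c_[u.ravel(),v.ravel()]
for n in("top","scene"):
    d=load(n+"11.npz");lab=cv2.cvtColor(d["pixels"],cv2.COLOR_RGB2LAB).astype(int)
    hsv=cv2.cvtColor(d["pixels"],cv2.COLOR_RGB2HSV);c=cloud(d)
    Y=cv2.inRange(hsv,(20,110,50),(38,255,255))>0
    for nm,x,y,h,r in(("lb",.6107,.2733,.015,.036),("gb",.6209,.1338,.043,.026),("vee",.626,-.0076,.044,.034),("sb",.643,-.186,.014,.034)):
        P=plane(d,uv,h).reshape(480,640,3)
        near=np.hypot(P[...,0]-x,P[...,1]-y)<r
        m=near&~Y&(lab[...,0]>(112 if nm in("gb","vee") else 75))
        if nm in("lb","sb"): m=near&~Y&(lab[...,0]>75)
        m=m.astype(np.uint8)
        cs,_=cv2.findContours(m,cv2.RETR_EXTERNAL,cv2.CHAIN_APPROX_NONE)
        if nm=="vee": k=np.vstack([a for a in cs if cv2.contourArea(a)>8])
        else: k=max(cs,key=cv2.contourArea)
        q=np.float32(P[k[:,0,1],k[:,0,0],:2]*1000)
        (cx,cy),rr=cv2.minEnclosingCircle(q);rc=cv2.minAreaRect(q)
        # depth
        t=c[np.hypot(c[...,0]-x,c[...,1]-y)<.04]; t=t[t[:,2]>({"lb":.020,"sb":.031}.get(nm,h-.005))]
        P8=plane(d,uv,.008).reshape(480,640,3)[...,:2]
        yk=P8[Y&(np.hypot(P8[...,0]-x,P8[...,1]-y)<.045)]*1000
        yr=cv2.minAreaRect(np.float32(yk));yc=cv2.minEnclosingCircle(np.float32(yk))
        print(n,nm,"pad0",x*1000,y*1000,"circ",np.round([cx,cy,2*rr],1),"rect",[np.round(a,1) for a in rc],"depthtop",(t.mean(0)*1000).round(1),"yellow",[np.round(a,1) for a in yr],np.round(yc[0],1))
    # bystanders moved?
    d0=load(n+"0.npz");c0=cloud(d0)
    for nm,p,r in(("ring",(.363,.018,.02),45),("oil",(.375,-.35,.05),60)):
        uu,vv=proj(d,[p])[0].astype(int);s=np.s_[vv-r//2:vv+r//2,uu-r//2:uu+r//2]
        print(nm,"mean abs diff",np.abs(d["pixels"][s].astype(int)-d0["pixels"][s]).mean().round(2))
E
```

```text
top lb pad0 610.7 273.3 circ [609.1 273.1  61.2] rect [array([609.6, 272.6]), array([58.8, 58.8]), np.float64(26.6)] depthtop [608.8 272.2  24.3] yellow [array([610.6, 272.8]), array([66.8, 64.8]), np.float64(1.6)] [610.5 273.5]
top gb pad0 620.9 133.8 circ [620.3 133.8  32.7] rect [array([620.7, 133.3]), array([30.3, 21. ]), np.float64(14.0)] depthtop [619.8 132.9  43.1] yellow [array([619.9, 133.5]), array([38. , 29.3]), np.float64(14.0)] [620.4 134.1]
top vee pad0 626.0 -7.6 circ [630.9  -8.6  60.2] rect [array([631.6,  -7.4]), array([44.4, 53.1]), np.float64(89.1)] depthtop [625.6  -6.3  43.5] yellow [array([623.2,  -6.8]), array([54.7, 40.3]), np.float64(89.0)] [625.5  -6.9]
top sb pad0 643.0 -186.0 circ [ 641.1 -185.2   57. ] rect [array([ 640.3, -187.8]), array([50.6, 55.1]), np.float64(87.7)] depthtop [ 641.1 -185.3   36.2] yellow [array([ 638.9, -179.3]), array([53.5, 38.3]), np.float64(36.2)] [ 643.2 -185.2]
ring mean abs diff 1.73
oil mean abs diff 1.9
scene lb pad0 610.7 273.3 circ [610.3 272.4  67.9] rect [array([611.3, 272.2]), array([66.7, 55.9]), np.float64(37.4)] dep
[... 164 characters left out ...]
t [array([624.4, 136.5]), array([38.1, 49.1]), np.float64(33.0)] depthtop [617.9 131.8  42.8] yellow [array([621.7, 131.8]), array([36.3, 23.5]), np.float64(14.2)] [621.6 131.7]
scene vee pad0 626.0 -7.6 circ [626.2  -7.6  67.9] rect [array([630.5,  -7.1]), array([65.5, 57.8]), np.float64(80.7)] depthtop [622.5  -8.4  43.4] yellow [array([614.2, -15.1]), array([32.1, 62.5]), np.float64(33.1)] [625.8  -7.5]
scene sb pad0 643.0 -186.0 circ [ 645.6 -186.2   62.2] rect [array([ 645.6, -187.2]), array([61. , 46.9]), np.float64(2.9)] depthtop [ 640.  -187.1   35.2] yellow [array([ 635.7, -188. ]), array([39.1, 54.1]), np.float64(13.6)] [ 643.  -186.3]
ring mean abs diff 1.93
oil mean abs diff 2.58
```

```bash
python3 -c "
from cell import arm,status
print(status.observe()['clock'],arm.sign_off())"
```

```text
the job is handed in; nothing more can be done
32.1167 None
```

All four parts are standing upright on their matching pads and released. I placed them in the order you listed, and handed the job in at 32.1 s of the 93 s limit with the arm parked clear.

**Position:** The last pictures show all four upright with a yellow margin around them. Centres come out within about 1–2 mm of the pad centres in the top view.

**Alignment:** The vee block was set at −6.1° against about −6.0° for its pad. The gauge block was set at 15.0° against 14–15.6° measured for its pad.

**Bystanders:** The ring gauge and oiler look the same as in the first pictures, with only noise-level pixel differences.

**Disagreements:** Some colour-mask outlines in the final check were unreliable and I didn't use them: both vee block outlines, plus most of the oblique scene view. The depth centres in that view also sat 2–4 mm off for the raised tops, the same bias as before anything was moved. I relied on the top view, the tool positions at release and the even margins instead.

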